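Scoop walnuts into the sizing hopper and hold its spring gate open at the mark

ROBOT

A 6-joint arm with a two-finger parallel gripper is mounted at the origin on the work surface. World frame = base frame: x ahead of the robot, y to its left, z up, the work surface at z = 0. Lengths are in m, angles in rad, forces in N, time in s.
With the tool pointing down it reaches from about 0.375 to 0.9 m from the base axis. Payload 3.1 kg.
Tool frame: the origin (TCP) lies midway between the tips of the shut fingers; the grasp point (between the pads) lies 19 mm behind it; z points along the fingers, y is the line along which they close (so a half turn about z gives the same grasp; the last joint's range is limited). The gripper opens to 85 mm and grips with 20 to 120 N. Pads are 22 mm wide; open, the fingers measure 114 mm over their backs; the gripper's body (76 mm by 85 mm) begins 54 mm behind the grasp point. The pads swing forward as they close: fully open they stand 13 mm farther back than shut.
Start: joints at [0.977, 0.527, 1.433, -0, 1.181, -0.178], TCP at [0.252, 0.572, 0.209] pointing down, gripper open.
Joint ranges: [-3.08, 3.08], [-0.75, 2.2], [0.22, 2.44], [-1.43, 4.57], [0, 2.65], [-2.85, 2.85]. Speed limits (rad/s): [2.79, 2.79, 3.14, 3.14, 3.14, 3.14].

INTERFACE

Orientations are given as a unit quaternion [x, y, z, w].
In Python, from station import manip gives the robot as it stands. The module is installed in compiled form; this text tells all that it offers.
- The arm moves only by the tool apply_moves, never from a script. Its arguments are lists of equal length, an entry for each row: "claw": the gripper's target within -1 to 1 (fully open at 1, half-way at 0, shut at -1); "travel": the shift along the tool's x, y, z scaled (see below), a list of three; "turn": the turn, a rotation vector about the tool's x, y, z scaled (see below), a list of three. In form: {"claw": [claw, ...], "travel": [[dx, dy, dz], ...], "turn": [[rx, ry, rz], ...]}. A call has 1 to 5 rows; each row is the pose to reach, as a shift and turn from the pose commanded when the call began, along the tool's axes at that moment, turning the shorter way round; what a row does not reach only later rows make up. The controller multiplies each number of a shift by 800 mm and each number of a turn by 180 degrees. A row lasts 1/12 s, in which the tool goes at most 41.7 mm and 7.16 degrees, less where a joint would pass 70% of its speed; a pose out of reach is approached as far as the arm can. A call with a number of a shift or a turn outside -1 to 1 is refused whole. A call with a gripper value outside its range is refused whole. The fingers move at their own pace and stop on an object; "newtons" is the grip in N (left out, the last holds). Time passes only in rows, so rows that repeat a pose let the fingers close. It gives the time, the measured TCP pose, the force, the opening and the grip force at its end, in the units of the state.
- manip.sense(): the state, without advancing time (a new reading comes with each control period).
- manip.snapshot(name): name is "scene" or "top" or "wrist"; returns a dict with "pixels" (480x640x3 uint8, red, green, blue), "depth" (480x640 float32, m along the optical axis (not along the pixel's ray), 0 where there is no reading), "intrinsics" (3x3 intrinsics, pixels), "R" (3x3) and "t" (3): a world point X has camera coordinates R X + t. Camera axes: x right, y down, z forward; pixel columns grow to the right and rows downward; lengths in m; the calibration is good to about 2 mm. A picture is of the moment at which its call begins.
- manip.sign_off(): hands the job in; it is judged then, once.
The state is a dict: "t": time; "q": joint angles; "qd": joint speeds; "tau": joint torques, N m; "tcp_pos": TCP position; "tool_rot": TCP orientation; "force": force on the tool from outside, world axes, zero at the start; "ft_torque": the same for the moment, N m; "finger_gap": opening from 0.0 (shut) to 1.0 (fully open); "gripper_force": force on a finger pad.
Only numpy, scipy, OpenCV 4.12 (cv2) and the standard library are available. Lean on these libraries where they do the work, as an engineer would, in place of code of your own. Each camera call takes 0.05 s, during which the arm holds its last target. There are 200 camera calls.

TASK

Scoop at least three of the four walnuts out of the wooden tray with the metal scoop, tip them into the top of the hopper while its gate is still shut, and stand the scoop upright on the table (or back in the tray). Then take the red handle of the hopper's spring gate, pull it out until its red pointer lines up with the yellow clip's black line, so that the walnuts drop into the catch box underneath, and keep holding it there: finish while still holding the gate at the mark, because it springs shut when let go. Leave the other things on the table where they are.

Things in the scene. Friction and masses are not known exactly. Their poses are not given: they have to be found in the camera images.
- tray: Fixed open wooden tray, outside 212 (x) x 110 (y) x 42 mm high, walls 6 mm, inside 200 x 98 mm, inner floor 6 mm above the table. Origin: centre of its underside; x along its length, away from the robot. The walnuts lie in its -x half, the +x half is empty: the scoop fits in there, mouth to -x, and can be drawn in -x until its lip meets the end wall.
- nut0_c (a point): Centre of a walnut, a light brown ball 30 mm across, 13 g (mass may vary). It rolls.
- nut1_c (a point): Centre of a walnut, a light brown ball 30 mm across, 13 g (mass may vary). It rolls.
- nut2_c (a point): Centre of a walnut, a light brown ball 30 mm across, 13 g (mass may vary). It rolls.
- nut3_c (a point): Centre of a walnut, a light brown ball 30 mm across, 13 g (mass may vary). It rolls.
- scoop_grip (a point): Grip point of the loose metal scoop (about 160 g), in its dark upright wooden grip: 14 mm thick along x, 36 mm wide along y, from 40 to 125 mm above the scoop's underside; this point is 95 mm above the underside. Axes: z up when it stands, x from mouth to back. Box 86 mm wide (y), open mouth to -x; the back wall ends 7 mm in +x of this point. Side walls 40 mm high, lower at the mouth.
- scoop_lip (a point): Middle of the scoop's front lip at the height of its underside, 87 mm in -x of the grip point; axes as the scoop's. The lip is a thin wedge rising to 2 mm in 11 mm, then the floor is 1 mm thick: this step keeps walnuts in while the scoop is level; tip the mouth up before lifting so that they roll to the back; they roll out over the lip when the mouth is tipped down by about 30 degrees or more.
- hopper: Fixed wooden hopper. Origin: on the table below the middle of its throat; x away from the robot. Its open top, 156 mm high, spans x -48 to +68, y -52 to +52 mm, and slopes to a throat x -33 to +33 mm, shut by the gate plate (top at 85 mm). Below it the catch box: floor at 6 mm, x -47 to +122, y -52 to +52 mm, walls 42 mm. A rail (top at 70 mm) runs at y = +46 mm to x = -188 mm.
- scoop_in (a point): Middle of the scoop's inside, 20 mm above its underside, 40 mm behind the lip; axes as the scoop's. A walnut in the scoop lies within 55 mm of it.
- hopper_in (a point): Middle of the space inside the hopper above the gate, 120 mm above the table, 5 mm in +x of the hopper's origin. A walnut in the hopper lies within 60 mm of it.
- gate: The hopper's sliding gate: steel plate with the red handle. This frame coincides with the hopper's frame when the gate is shut and moves along the hopper's -x as it is pulled. Travel 0 to 105 mm; a spring pulls it shut with about 5 N at rest, growing to about 12 N at 85 mm.
- gate_grip (a point): Grip point of the gate's red upright handle, 14 mm thick (hopper's x) and 34 mm wide (y), from 79 to 151 mm height; the point is at 127 mm height in its middle, 130 mm in -x of the hopper's origin when the gate is shut. It can be taken from above.
- pointer (a point): The line of the gate's red pointer (a 3 mm red blade above the rail), given on the gate's centre line, 78.5 mm in -x of the hopper's origin when the gate is shut. It moves with the gate.
- mark: Yellow clip 12 x 14 x 9 mm on the rail with a black line across, showing how far to draw the gate. Origin: underside of the clip, on the line; x parallel to the hopper's. The gate is at the mark when point pointer and this origin agree along this x (their sideways offset of 46 mm stays). That is 72 to 86 mm of pull, different each time.
- hammer: Bystander: hammer, 260 mm long, on a board at the side; origin under its middle.
- tumbler: Bystander: clear glass tumbler, 64 mm wide, 90 mm high; origin at the centre of its underside.
- jar: Bystander: amber glass jar, 70 mm wide, 100 mm high; origin at the centre of its underside.
- shell_bowl: Bystander: white china bowl, 110 mm wide, 45 mm high; origin at the centre of its underside.
- brush: Bystander: brush, 180 mm long, lying flat; origin under its middle.
- mug: Bystander: blue mug, 80 mm wide, 90 mm high; origin at the centre of its underside.
- twine: Bystander: cork-coloured reel, 60 mm wide, 50 mm high; origin at the centre of its underside.
There are look-alikes about, which are no part of the job. What is shaped like the part that bears scoop_grip but pink or purple is not meant.

How it is judged:
On the way, in this order (a step that is already met when the one before it is completed fails the run):
1. At least three walnuts lie in the scoop and it is lifted clear of the tray (distance between any of nut0_c, nut1_c and scoop_in below 0.055 m and distance between any of nut0_c, nut2_c and scoop_in below 0.055 m and distance between any of nut0_c, nut3_c and scoop_in below 0.055 m and distance between any of nut1_c, nut2_c and scoop_in below 0.055 m and distance between any of nut1_c, nut3_c and scoop_in below 0.055 m and distance between any of nut2_c, nut3_c and scoop_in below 0.055 m and height (world z) of scoop_grip above 0.17 m), for 0.2 s.
2. At least three walnuts lie in the hopper, on the shut gate (distance between any of nut0_c, nut1_c and hopper_in below 0.06 m and distance between any of nut0_c, nut2_c and hopper_in below 0.06 m and distance between any of nut0_c, nut3_c and hopper_in below 0.06 m and distance between any of nut1_c, nut2_c and hopper_in below 0.06 m and distance between any of nut1_c, nut3_c and hopper_in below 0.06 m and distance between any of nut2_c, nut3_c and hopper_in below 0.06 m and x of pointer in the frame of hopper above -0.0905 m), for 0.2 s.
At the end, for the whole second after the job is handed in: At least three walnuts are in the catch box under the hopper, the scoop stands upright (within 0.2 rad) on the table or in the tray and is let go, and the fingers still hold the gate still (contact over 2 N) with its pointer within 5 mm of the clip's line; nothing else holds the gate (((x of nut0_c in the frame of hopper between -0.05 and 0.125 m and y of nut0_c in the frame of hopper between -0.055 and 0.055 m and z of nut0_c in the frame of hopper between 0 and 0.065 m) or (x of nut1_c in the frame of hopper between -0.05 and 0.125 m and y of nut1_c in the frame of hopper between -0.055 and 0.055 m and z of nut1_c in the frame of hopper between 0 and 0.065 m)) and ((x of nut0_c in the frame of hopper between -0.05 and 0.125 m and y of nut0_c in the frame of hopper between -0.055 and 0.055 m and z of nut0_c in the frame of hopper between 0 and 0.065 m) or (x of nut2_c in the frame of hopper between -0.05 and 0.125 m and y of nut2_c in the frame of hopper between -0.055 and 0.055 m and z of nut2_c in the frame of hopper between 0 and 0.065 m)) and ((x of nut0_c in the frame of hopper between -0.05 and 0.125 m and y of nut0_c in the frame of hopper between -0.055 and 0.055 m and z of nut0_c in the frame of hopper between 0 and 0.065 m) or (x of nut3_c in the frame of hopper between -0.05 and 0.125 m and y of nut3_c in the frame of hopper between -0.055 and 0.055 m and z of nut3_c in the frame of hopper between 0 and 0.065 m)) and ((x of nut1_c in the frame of hopper between -0.05 and 0.125 m and y of nut1_c in the frame of hopper between -0.055 and 0.055 m and z of nut1_c in the frame of hopper between 0 and 0.065 m) or (x of nut2_c in the frame of hopper between -0.05 and 0.125 m and y of nut2_c in the frame of hopper between -0.055 and 0.055 m and z of nut2_c in the frame of hopper between 0 and 0.065 m)) and ((x of nut1_c in the frame of hopper between -0.05 and 0.125 m and y of nut1_c in the frame of hopper between -0.055 and 0.055 m and z of nut1_c in the frame of hopper between 0 and 0.065 m) or (x of nut3_c in the frame of hopper between -0.05 and 0.125 m and y of nut3_c in the frame of hopper between -0.055 and 0.055 m and z of nut3_c in the frame of hopper between 0 and 0.065 m)) and ((x of nut2_c in the frame of hopper between -0.05 and 0.125 m and y of nut2_c in the frame of hopper between -0.055 and 0.055 m and z of nut2_c in the frame of hopper between 0 and 0.065 m) or (x of nut3_c in the frame of hopper between -0.05 and 0.125 m and y of nut3_c in the frame of hopper between -0.055 and 0.055 m and z of nut3_c in the frame of hopper between 0 and 0.065 m)) and x of pointer in the frame of mark between -0.005 and 0.005 m and linear speed of gate below 0.02 m/s and contact force between the fingers and gate above 2 N and angle between scoop_grip's own z axis and vertical below 0.2 rad and height (world z) of scoop_grip below 0.115 m and contact force between gate and scoop below 0.2 N); the arm keeps its last pose, push and grip.
It fails at once if a bystander (hammer, tumbler, jar, bowl, brush, mug or reel) is moved by more than 30 mm (distance of any of hammer, tumbler, jar, shell_bowl, brush, mug, twine from where it was at the start of the episode above 0.03 m).
It also fails if it takes over 67 s, if anything falls off the work surface, if the arm or the gripper's body presses on something with over 40 N, if the wrist force passes 120 N, or if a joint passes its speed limit or range.

## Working session

There is one attempt and no reset: what is moved stays moved. The work goes in short steps, Python scripts to look and compute and a tool call to move; the robot and the scene stay as the last step left them, time stands still between calls to the robot, and variables do not carry over. Pictures are saved under pics/ and viewed, at most 10 in all, crops included, and the job is handed in when it is done.

Besides the shell and the picture viewer there is one more tool, called by a JSON object that holds its "fn" and its "kwargs", one argument or row to a line. apply_moves: Moves the arm, as the interface text tells. Shifts and turns lie within -1 to 1; 1 stands for 800 mm of shift or 180 degrees of turn. Its arguments: {"type":"object","properties":{"claw":{"type":"array","items":{"type":"number"}},"travel":{"type":"array","items":{"type":"array","items":{"type":"number"}}},"turn":{"type":"array","items":{"type":"array","items":{"type":"number"}}},"newtons":{"type":"number"}},"required":["claw","travel","turn"]}

```bash
mkdir -p pics; cat > h.py <<'E'
import numpy as np, cv2
from station import manip
from scipy.spatial.transform import Rotation as Ro
def snap(n,f=None):
    s=manip.snapshot(n)
    if f: cv2.imwrite('pics/'+f,s['pixels'][:,:,::-1])
    return s
def world(s):
    K=s['intrinsics'];d=s['depth'];v,u=np.mgrid[:480,:640]
    c=np.stack([(u-K[0,2])/K[0,0]*d,(v-K[1,2])/K[1,1]*d,d],-1)
    return (c-s['t'])@s['R']
def ray(s,u,v,z):
    K=s['intrinsics'];r=np.array([(u-K[0,2])/K[0,0],(v-K[1,2])/K[1,1],1])@s['R']
    o=-s['t']@s['R'];return o+r*(z-o[2])/r[2]
def st():
    s=manip.sense();print({k:np.round(s[k],3).tolist() for k in('t','q','tcp_pos','tool_rot','force','finger_gap','gripper_force')});return s
def to(pos,R):
    "shift/turn in units for the target pose"
    s=manip.sense();R0=Ro.from_quat(s['tool_rot'])
    print('travel',np.round(R0.inv().apply(np.array(pos)-s['tcp_pos'])/.8,4),'turn',np.round((R0.inv()*R).as_rotvec()/np.pi,4))
E
python3 - <<'E'
from h import *
import pickle
st()
S={n:snap(n,n+'0.png') for n in('scene','top')}
pickle.dump(S,open('s0.pkl','wb'))
for n in S: print(n,(-S[n]['t']@S[n]['R']).round(3),S[n]['intrinsics'][0,0])
E
```

```text
{'t': 0.0, 'q': [0.976, 0.528, 1.434, -0.0, 1.181, -0.178], 'tcp_pos': [0.252, 0.571, 0.208], 'tool_rot': [0.206, 0.978, -0.001, -0.0], 'force': [-0.496, -0.117, -0.659], 'finger_gap': 0.997, 'gripper_force': 0.0}
scene [1.034 0.347 1.12 ] 441.2959644520949
top [ 0.357 -0.008  1.53 ] 613.7763062959245
```

View pics/top0.png

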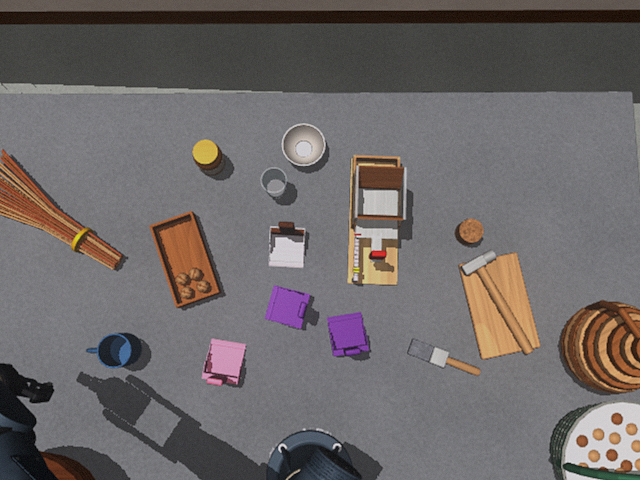

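View pics/scene0.png

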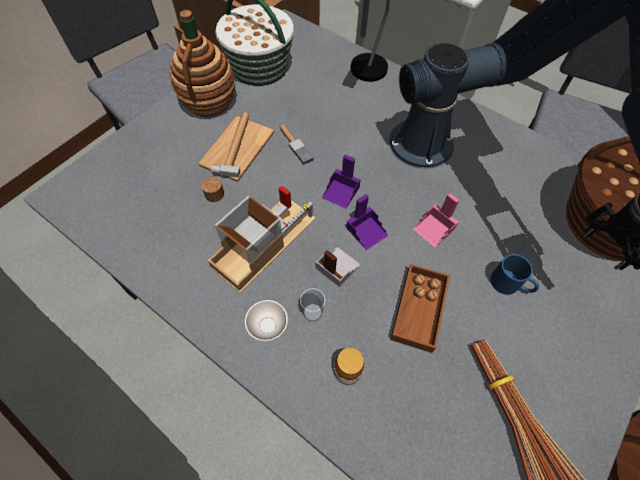

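```bash
cat > m.py <<'E'
from h import *
import pickle
S=pickle.load(open('s0.pkl','rb'));s=S['top'];W=world(s);im=s['pixels'];hsv=cv2.cvtColor(im,cv2.COLOR_RGB2HSV)
def roi(x0,y0,x1,y1):
    m=np.zeros((480,640),bool);m[y0:y1,x0:x1]=1;return m
def stat(n,m):
    p=W[m];print(n,m.sum(),'med',np.median(p,0).round(3),'lo',p.min(0).round(3),'hi',p.max(0).round(3))
    v,u=np.nonzero(m);return u.mean(),v.mean()
H,Sa,V=[hsv[...,i].astype(int) for i in range(3)]
# tray: top rim
t=roi(140,200,230,315);rim=t&(W[...,2]>.034)&(W[...,2]<.05);stat('rim',rim)
r=cv2.minAreaRect(W[t&(W[...,2]>.025)][:,:2].astype(np.float32));print('tray rect',r)
# scoop
t=roi(262,212,312,272);g=t&(W[...,2]>.115);u=stat('grip',g);print(u,cv2.minAreaRect(W[g][:,:2].astype(np.float32)))
b=t&(W[...,2]>.028)&(W[...,2]<.06);stat('scoopwalls',b)
w=t&(V>150)&(Sa<40);stat('scoopwhite',w);print(cv2.minAreaRect(W[w][:,:2].astype(np.float32)))
# hopper
t=roi(340,145,415,235);h=t&(W[...,2]>.148)&(W[...,2]<.165);stat('hoptop',h);print(cv2.minAreaRect(W[h][:,:2].astype(np.float32)))
t=roi(340,225,415,300)
hd=t&((H<6)|(H>174))&(Sa>170)&(V>110);
n,l,stt,c=cv2.connectedComponentsWithStats(hd.astype(np.uint8))
for i in range(1,n):
    if stt[i,4]>2: stat('red %s'%c[i].round(1),l==i)
ye=t&(H>22)&(H<34)&(Sa>180)&(V>150)
n,l,stt,c=cv2.connectedComponentsWithStats(ye.astype(np.uint8))
for i in range(1,n):
    if stt[i,4]>2: stat('yel %s'%c[i].round(1),l==i)
cv2.imwrite('pics/c1.png',np.hstack([cv2.resize(im[140:300,335:425],(337,600),interpolation=cv2.INTER_CUBIC),cv2.resize(im[205:315,255:315],(327,600),interpolation=cv2.INTER_CUBIC)])[:,:,::-1])
b=t=roi(165,255,215,305);n_=t&(W[...,2]>.027)&(hsv[...,1]<175)
E
python3 m.py
```

```text
rim 890 med [0.489 0.301 0.04 ] lo [0.399 0.217 0.034] hi [0.634 0.389 0.05 ]
tray rect ((0.4422716498374939, 0.22435514628887177), (0.45552122592926025, 0.1938748061656952), 46.765018463134766)
grip 113 med [0.583 0.05  0.125] lo [ 0.357 -0.008  0.116] hi [0.593 0.069 1.53 ]
(np.float64(285.23893805309734), np.float64(226.53097345132744)) ((0.47880819439888, 0.015297003090381622), (0.24576441943645477, 0.03510093688964844), 18.937055587768555)
scoopwalls 179 med [0.581 0.045 0.039] lo [0.548 0.009 0.028] hi [0.594 0.096 0.06 ]
scoopwhite 967 med [0.533 0.055 0.001] lo [ 0.357 -0.008 -0.011] hi [0.603 0.1   1.53 ]
((0.47937172651290894, 0.0490427203476429), (0.2527026832103729, 0.09572861343622208), 4.216148376464844)
hoptop 637 med [ 0.669 -0.168  0.155] lo [ 0.589 -0.225  0.148] hi [ 0.717 -0.106  0.165]
((0.6530289053916931, -0.16611924767494202), (0.11674220114946365, 0.12634222209453583), 87.84715270996094)
red [357.5 234. ] 6 med [ 0.568 -0.119  0.084] lo [ 0.567 -0.125  0.082] hi [ 0.568 -0.112  0.089]
red [378.6 253.5] 83 med [ 0.514 -0.161  0.15 ] lo [ 0.507 -0.193  0.003] hi [ 0.536 -0.145  0.158]
yel [356.5 268. ] 4 med [ 0.487 -0.115  0.078] lo [ 0.487 -0.119  0.073] hi [ 0.488 -0.112  0.079]
yel [356. 271.] 5 med [ 0.48  -0.114  0.079] lo [ 0.357 -0.119  0.077] hi [ 0.48  -0.008  1.53 ]
```

View pics/c1.png

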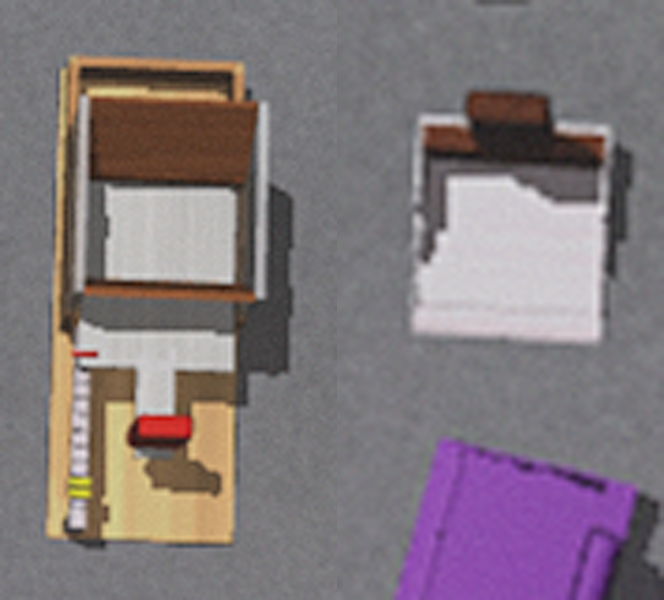

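```bash
cat > m2.py <<'E'
from m import *
print('-----')
def rect(n,m):
    p=W[m&(s['depth']>0)][:,:2].astype(np.float32)
    m=m&(s['depth']>0);n_,l,a,c=cv2.connectedComponentsWithStats(m.astype(np.uint8));k=1+a[1:,4].argmax();p=W[l==k][:,:2].astype(np.float32)
    print(n,len(p),cv2.boxPoints(cv2.minAreaRect(p)).round(3).tolist(),cv2.minAreaRect(p)[0],cv2.minAreaRect(p)[1:])
z=W[...,2]
rect('tray',roi(140,200,230,315)&(z>.022)&(z<.05))
rect('grip',roi(262,212,312,240)&(z>.118)&(z<.135))
t=roi(262,212,312,275)
rect('scoop',t&(V>110)&(Sa<60)&(z>-.02)&(z<.06))
# scoop corners by ray: lip corners at z=0
m=(t&(V>150)&(Sa<40)).astype(np.uint8)
c=max(cv2.findContours(m,0,2)[0],key=cv2.contourArea)[:,0];lo=c[c[:,1]>=c[:,1].max()-3];print('lip px',lo.min(0),lo.max(0),ray(s,*lo[lo[:,0].argmin()],0),ray(s,*lo[lo[:,0].argmax()],0))
rect('hop',roi(340,145,415,235)&(z>.145)&(z<.17))
rect('handle',roi(365,245,392,265)&(z>.14)&(z<.16))
rect('basebox',roi(340,145,415,300)&(z>.02)&(z<.06))
for u,v,h in [(357.5,234,.08),(356.5,269.5,.079)]: print(ray(s,u,v,h))
# nuts: tops
t=roi(165,255,215,305);d=t&(z>.024)&(z<.05)&(Sa<190)
g=cv2.cvtColor(im,cv2.COLOR_RGB2GRAY)
cv2.imwrite('pics/nuts.png',cv2.resize(im[205:310,145:225],None,fx=5.5,fy=5.5,interpolation=cv2.INTER_CUBIC)[:,:,::-1])
E
python3 m2.py | sed -n '/-----/,$p'
```

```text
-----
tray 938 [[0.3970000147819519, 0.32199999690055847], [0.4339999854564667, 0.2160000056028366], [0.6359999775886536, 0.28600001335144043], [0.5989999771118164, 0.3919999897480011]] (0.5166587233543396, 0.30416959524154663) ((0.21397088468074799, 0.1121029183268547), 19.188631057739258)
grip 91 [[0.5759999752044678, 0.03400000184774399], [0.5910000205039978, 0.032999999821186066], [0.593999981880188, 0.06800000369548798], [0.5789999961853027, 0.0689999982714653]] (0.5852035880088806, 0.051081664860248566) ((0.034892696887254715, 0.015022105537354946), 84.3641357421875)
scoop 2529 [[0.4790000021457672, -0.007000000216066837], [0.6389999985694885, -0.00800000037997961], [0.6399999856948853, 0.11599999666213989], [0.47999998927116394, 0.11699999868869781]] (0.5595006942749023, 0.054275032132864) ((0.12404225766658783, 0.1592290699481964), 89.62763214111328)
lip px [269 265] [303 267] [0.50327879 0.09761426 0.        ] [0.50017215 0.01264967 0.        ]
hop 716 [[0.5879999995231628, -0.22200000286102295], [0.7139999866485596, -0.22699999809265137], [0.7179999947547913, -0.10999999940395355], [0.5920000076293945, -0.10499999672174454]] (0.6530289053916931, -0.16611924767494202) ((0.11674220114946365, 0.12634222209453583), 87.84715270996094)
handle 96 [[0.5049999952316284, -0.17499999701976776], [0.5189999938011169, -0.17499999701976776], [0.5199999809265137, -0.14300000667572021], [0.5059999823570251, -0.14300000667572021]] (0.5124935507774353, -0.15909235179424286) ((0.032366883009672165, 0.013925773091614246), 88.66022491455078)
basebox 288 [[0.6759999990463257, -0.22599999606609344], [0.7680000066757202, -0.23000000417232513], [0.7739999890327454, -0.11299999803304672], [0.6819999814033508, -0.10899999737739563]] (0.7250263094902039, -0.16960647702217102) ((0.11707379668951035, 0.09249498695135117), 87.3143539428711)
[ 0.56847273 -0.11894598  0.08      ]
[ 0.48354792 -0.11524485  0.079     ]
```

View pics/nuts.png

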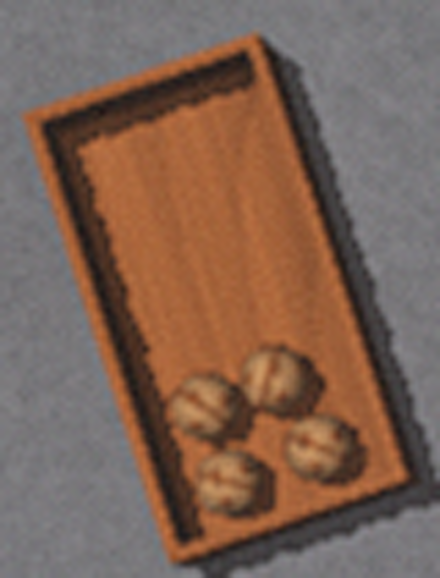

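The crop shows the tray with four nuts in its lower (-x) half at crop px (205,407), (277,380), (322,447), (232,485).
Candidates for the scoop, in top px: metal box with dark grip (286,228), purple (288,307), purple (348,335) and pink (225,362). I choose the metal one. The close crop confirmed its dark wooden grip.

```bash
cat >> h.py <<'E'
def tool(head,tilt=0):
    "tool down, y (closing) along heading (deg); tilt>0: mouth (-y side) down"
    h=np.radians(head);y=np.array([np.cos(h),np.sin(h),0]);z=np.array([0,0,-1.]);R=Ro.from_matrix(np.stack([np.cross(y,z),y,z],1))
    return R*Ro.from_rotvec([np.radians(tilt),0,0])
E
python3 - <<'E'
from m2 import *
print('-----')
to([.5855,.051,.21],tool(-2.8))
print(tool(0).as_matrix().round(2).tolist(), tool(0,45).apply([0,0,1]))
c=np.array([.5167,.3042]);a=np.radians(19.2);A=np.array([[np.cos(a),np.sin(a)],[-np.sin(a),np.cos(a)]])
for u,v in[(205,407),(277,380),(322,447),(232,485)]:
    p=ray(s,u/5.5+145,v/5.5+205,.021);print(p.round(3),(A@(p[:2]-c)).round(3))
E
```

```text
rim 890 med [0.489 0.301 0.04 ] lo [0.399 0.217 0.034] hi [0.634 0.389 0.05 ]
tray rect ((0.4422716498374939, 0.22435514628887177), (0.45552122592926025, 0.1938748061656952), 46.765018463134766)
grip 113 med [0.583 0.05  0.125] lo [ 0.357 -0.008  0.116] hi [0.593 0.069 1.53 ]
(np.float64(285.23893805309734), np.float64(226.53097345132744)) ((0.47880819439888, 0.015297003090381622), (0.24576441943645477, 0.03510093688964844), 18.937055587768555)
scoopwalls 179 med [0.581 0.045 0.039] lo [0.548 0.009 0.028] hi [0.594 0.096 0.06 ]
scoopwhite 967 med [0.533 0.055 0.001] lo [ 0.357 -0.008 -0.011] hi [0.603 0.1   1.53 ]
((0.47937172651290894, 0.0490427203476429), (0.2527026832103729, 0.09572861343622208), 4.216148376464844)
hoptop 637 med [ 0.669 -0.168  0.155] lo [ 0.589 -0.225  0.148] hi [ 0.717 -0.106  0.165]
((0.6530289053916931, -0.16611924767494202), (0.11674220114946365, 0.12634222209453583), 87.84715270996094)
red [357.5 234. ] 6 med [ 0.568 -0.119  0.084] lo [ 0.567 -0.125  0.082] hi [ 0.568 -0.112  0.089]
red [378.6 253.5] 83 med [ 0.514 -0.161  0.15 ] lo [ 0.507 -0.193  0.003] h
[... 1761 characters left out ...]
66022491455078)
basebox 288 [[0.6759999990463257, -0.22599999606609344], [0.7680000066757202, -0.23000000417232513], [0.7739999890327454, -0.11299999803304672], [0.6819999814033508, -0.10899999737739563]] (0.7250263094902039, -0.16960647702217102) ((0.11707379668951035, 0.09249498695135117), 87.3143539428711)
[ 0.56847273 -0.11894598  0.08      ]
[ 0.48354792 -0.11524485  0.079     ]
-----
travel [-0.644  -0.4264 -0.0015] turn [-6.000e-04  3.000e-04  3.832e-01]
[[0.0, 1.0, 0.0], [1.0, 0.0, 0.0], [0.0, 0.0, -1.0]] [-0.70710678  0.         -0.70710678]
[0.468 0.309 0.021] [-0.044  0.02 ]
[0.48  0.277 0.021] [-0.044 -0.014]
[0.45  0.256 0.021] [-0.079 -0.023]
[0.433 0.296 0.021] [-0.081  0.02 ]
```

{"fn": "apply_moves", "kwargs": {
  "claw": [1, 1, 1, 1, 1],
  "travel": [
    [-0.644, -0.4264, 0],
    [-0.644, -0.4264, 0],
    [-0.644, -0.4264, 0],
    [-0.644, -0.4264, 0],
    [-0.644, -0.4264, 0]
  ],
  "turn": [
    [0, 0, 0.383],
    [0, 0, 0.383],
    [0, 0, 0.383],
    [0, 0, 0.383],
    [0, 0, 0.383]
  ],
  "newtons": 70
}}

```text
t: 0.52
tcp_pos: [0.3651, 0.3946, 0.2089]
tool_rot: [0.5, 0.866, -0.0, -0.0]
force: [0.3, -0.4, -0.5]
finger_gap: 1.0
gripper_force: 0.0
```

```bash
python3 - <<'E'
from h import *
st();to([.5855,.051,.21],tool(-2.8))
E
```

```text
{'t': 0.517, 'q': [0.616, 0.411, 1.652, -0.0, 1.08, 0.092], 'tcp_pos': [0.365, 0.395, 0.209], 'tool_rot': [0.5, 0.866, -0.0, -0.0], 'force': [0.307, -0.433, -0.487], 'finger_gap': 1.0, 'gripper_force': 0.0}
travel [-0.5098  0.0233 -0.0014] turn [-2.000e-04  1.000e-04  1.826e-01]
```

{"fn": "apply_moves", "kwargs": {
  "claw": [1, 1, 1, 1, 1],
  "travel": [
    [-0.51, 0.0233, 0],
    [-0.51, 0.0233, 0],
    [-0.51, 0.0233, 0],
    [-0.51, 0.0233, 0],
    [-0.51, 0.0233, 0]
  ],
  "turn": [
    [0, 0, 0.1826],
    [0, 0, 0.1826],
    [0, 0, 0.1826],
    [0, 0, 0.1826],
    [0, 0, 0.1826]
  ]
}}

```text
t: 0.93
tcp_pos: [0.4787, 0.2197, 0.209]
tool_rot: [0.724, 0.69, -0.0, -0.0]
force: [0.3, 0.4, -0.3]
finger_gap: 0.995
gripper_force: 0.0
```

{"fn": "apply_moves", "kwargs": {
  "claw": [1, 1, 1, 1, 1],
  "travel": [
    [-0.204, 0.145, 0],
    [-0.204, 0.145, 0],
    [-0.204, 0.145, 0],
    [-0.204, 0.145, 0],
    [-0.204, 0.145, 0]
  ],
  "turn": [
    [0, 0, 0],
    [0, 0, 0],
    [0, 0, 0],
    [0, 0, 0],
    [0, 0, 0]
  ]
}}

```text
t: 1.35
tcp_pos: [0.5883, 0.0505, 0.2089]
tool_rot: [0.723, 0.691, -0.0, 0.0]
force: [0.4, 0.3, 0.4]
finger_gap: 0.999
gripper_force: 0.0
```

```bash
python3 - <<'E'
from h import *
st();s=snap('wrist','w1.png');W=world(s);z=W[...,2];m=(z>.118)&(z<.135)&(s['depth']>0)&(abs(W[...,0]-.585)<.05)&(abs(W[...,1]-.05)<.05)
p=W[m][:,:2].astype(np.float32);print(len(p));r=cv2.minAreaRect(p);print(r,cv2.boxPoints(r).round(3).tolist())
print(-s['t']@s['R'])
to([*r[0],.076],tool(-2.8))
E
```

```text
{'t': 1.35, 'q': [-0.103, 0.481, 1.522, -0.001, 1.138, -0.058], 'tcp_pos': [0.588, 0.051, 0.209], 'tool_rot': [0.723, 0.691, -0.0, 0.0], 'force': [0.404, 0.307, 0.396], 'finger_gap': 0.999, 'gripper_force': 0.0}
1107
((0.5868018269538879, 0.05034045875072479), (0.03617047145962715, 0.01402690727263689), 86.35432434082031) [[0.5789999961853027, 0.032999999821186066], [0.5929999947547913, 0.03200000151991844], [0.5950000286102295, 0.06800000369548798], [0.5809999704360962, 0.0689999982714653]]
[0.59156913 0.12413089 0.37362254]
travel [ 0.0068 -0.0089  0.1663] turn [0.0019 0.0015 0.0001]
```

View pics/w1.png

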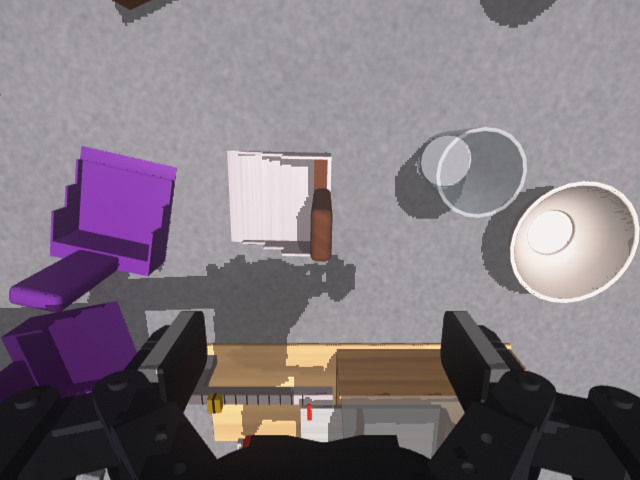

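The wrist view shows the metal scoop's dark grip at (321,225), with the glass close behind it at (480,172), so I go down with the claw part closed.

{"fn": "apply_moves", "kwargs": {
  "claw": [0.2, 0.2, 0.2, 0.2, 0.2],
  "travel": [
    [0, -0.0018, 0],
    [0, -0.0018, 0.04],
    [0, -0.0018, 0.08],
    [0, -0.0018, 0.12],
    [0, -0.0018, 0.15]
  ],
  "turn": [
    [0, 0, 0.004],
    [0, 0, 0.004],
    [0, 0, 0.004],
    [0, 0, 0.004],
    [0, 0, 0.004]
  ]
}}

```text
t: 1.82
tcp_pos: [0.583, 0.0549, 0.0868]
tool_rot: [0.727, 0.687, -0.001, -0.002]
force: [0.0, -0.8, 0.1]
finger_gap: 0.601
gripper_force: 0.0
```

{"fn": "apply_moves", "kwargs": {
  "claw": [0.2, -1, -1, -1, -1],
  "travel": [
    [0, 0, 0.0163],
    [0, 0, 0.0163],
    [0, 0, 0.0163],
    [0, 0, 0.0163],
    [0, 0, 0.0163]
  ],
  "turn": [
    [0, 0, 0],
    [0, 0, 0],
    [0, 0, 0],
    [0, 0, 0],
    [0, 0, 0]
  ]
}}

```text
t: 2.23
tcp_pos: [0.5864, 0.054, 0.0775]
tool_rot: [0.727, 0.687, 0.001, 0.001]
force: [-0.2, -0.0, -2.7]
finger_gap: 0.149
gripper_force: 70.1
```

{"fn": "apply_moves", "kwargs": {
  "claw": [-1, -1, -1, -1, -1],
  "travel": [
    [0, 0, 0],
    [0, 0, 0],
    [0, 0, 0],
    [0, 0, 0],
    [0, 0, 0]
  ],
  "turn": [
    [0, 0, 0],
    [0, 0, 0],
    [0, 0, 0],
    [0, 0, 0],
    [0, 0, 0]
  ]
}}

```text
t: 2.65
tcp_pos: [0.5864, 0.0537, 0.0772]
tool_rot: [0.727, 0.687, 0.001, 0.001]
force: [0.7, 1.9, 6.6]
finger_gap: 0.148
gripper_force: 71.1
```

{"fn": "apply_moves", "kwargs": {
  "claw": [-1, -1, -1, -1, -1],
  "travel": [
    [0, 0, -0.03],
    [0, 0, -0.07],
    [0.02, 0, -0.0938],
    [0.05, -0.001, -0.0938],
    [0.09, -0.002, -0.0938]
  ],
  "turn": [
    [0, 0, 0],
    [0, 0, 0],
    [0, 0, 0],
    [0, 0, 0],
    [0, 0, 0]
  ]
}}

```text
t: 3.07
tcp_pos: [0.589, 0.1242, 0.1526]
tool_rot: [0.728, 0.686, 0.001, 0.001]
force: [-0.2, 0.6, -2.6]
finger_gap: 0.148
gripper_force: 70.1
```

{"fn": "apply_moves", "kwargs": {
  "claw": [-1, -1, -1, -1, -1],
  "travel": [
    [0.04, -0.001, 0],
    [0.08, -0.003, 0],
    [0.12, -0.005, 0],
    [0.16, -0.006, 0],
    [0.2, -0.0072, 0]
  ],
  "turn": [
    [0, 0, -0.025],
    [0, 0, -0.05],
    [0, 0, -0.075],
    [0, 0, -0.1],
    [0, 0, -0.126]
  ]
}}

```text
t: 3.48
tcp_pos: [0.5903, 0.2866, 0.1502]
tool_rot: [0.576, 0.818, -0.001, -0.0]
force: [0.1, 1.1, -2.2]
finger_gap: 0.15
gripper_force: 70.2
```

```bash
python3 - <<'E'
from h import *
st();to([.596,.3318,.152],tool(19.2))
E
```

```text
{'t': 3.483, 'q': [0.282, 0.636, 1.402, -0.001, 1.106, -0.061], 'tcp_pos': [0.59, 0.287, 0.15], 'tool_rot': [0.576, 0.818, -0.001, -0.0], 'force': [0.075, 1.077, -2.193], 'finger_gap': 0.15, 'gripper_force': 70.16}
travel [ 0.0508  0.0257 -0.0023] turn [-0.0007  0.0001  0.0027]
```

{"fn": "apply_moves", "kwargs": {
  "claw": [-1, -1, -1, -1, -1],
  "travel": [
    [0.025, 0.013, 0],
    [0.0508, 0.0257, 0],
    [0.0508, 0.0257, 0],
    [0.0508, 0.0257, 0],
    [0.0508, 0.0257, 0]
  ],
  "turn": [
    [0, 0, 0.0027],
    [0, 0, 0.0027],
    [0, 0, 0.0027],
    [0, 0, 0.0027],
    [0, 0, 0.0027]
  ]
}}

```text
t: 3.9
tcp_pos: [0.5962, 0.33, 0.1502]
tool_rot: [0.581, 0.814, -0.001, -0.0]
force: [0.2, -0.4, -2.5]
finger_gap: 0.148
gripper_force: 70.1
```

```bash
python3 - <<'E'
from h import *
s=snap('wrist','w2.png');t=snap('top');q=st();st()
import pickle;pickle.dump((s,t,q),open('s2.pkl','wb'))
im=np.hstack([s['pixels'][:,:,::-1],cv2.resize(t['pixels'][205:325,145:235,::-1],(360,480),interpolation=cv2.INTER_CUBIC)])
cv2.imwrite('pics/w2.png',cv2.resize(im,(800,384)))
E
```

```text
{'t': 4.0, 'q': [0.341, 0.668, 1.331, -0.001, 1.144, 0.011], 'tcp_pos': [0.597, 0.329, 0.151], 'tool_rot': [0.581, 0.814, -0.001, -0.0], 'force': [0.545, 0.732, -1.573], 'finger_gap': 0.147, 'gripper_force': 70.109}
{'t': 4.0, 'q': [0.341, 0.668, 1.331, -0.001, 1.144, 0.011], 'tcp_pos': [0.597, 0.329, 0.151], 'tool_rot': [0.581, 0.814, -0.001, -0.0], 'force': [0.545, 0.732, -1.573], 'finger_gap': 0.147, 'gripper_force': 70.109}
```

View pics/w2.png

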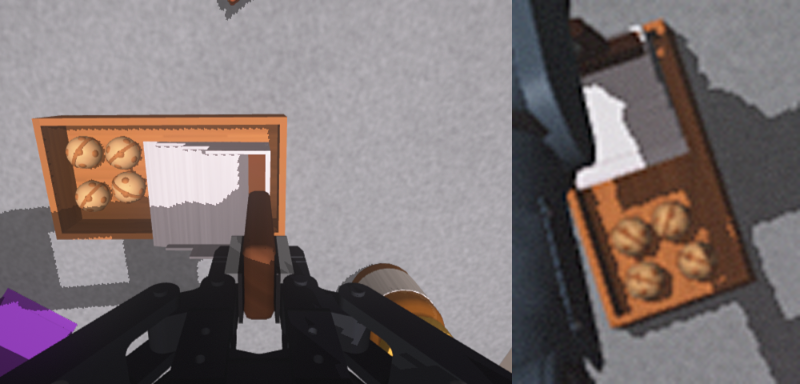

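The wrist view (left, at 0.8 scale) shows the held scoop at (200,195) over the tray's +x half, with the nuts at (85,152), (122,153), (92,195) and (128,186). Next I measure scoop against tray in this view.

```bash
python3 - <<'E'
from h import *
import pickle
s,t,q=pickle.load(open('s2.pkl','rb'));W=world(s);z=W[...,2];ok=s['depth']>0
roi=np.zeros((480,640),bool);roi[140:305,35:365]=1
m=roi&ok&(z>.035)&(z<.047)
n,l,a,c=cv2.connectedComponentsWithStats(m.astype(np.uint8))
p=W[m][:,:2].astype(np.float32);d=np.abs(p-[.5167,.3042]).max(1)<.15;r=cv2.minAreaRect(p[d]);print('tray',r,cv2.boxPoints(r).round(4).tolist())
roi=np.zeros((480,640),bool);roi[165:320,165:340]=1
m=roi&ok&(z>.062)&(z<.122)
a=np.radians(19.2);A=np.array([[np.cos(a),np.sin(a)],[-np.sin(a),np.cos(a)]])
c=np.array(r[0])
P=W[m];P=np.c_[(P[:,:2]-c)@A.T,P[:,2]]
print(np.percentile(P,[0,.5,2,50,98,99.5,100],axis=0).round(4).tolist())
# wall tops
w=P[(P[:,2]>.09)&(P[:,2]<.12)]
for lo in np.arange(-.01,.1,.015):
    k=P[(P[:,0]>lo)&(P[:,0]<lo+.015)]
    if len(k): print(round(lo,3),'y',k[:,1].min().round(4),k[:,1].max().round(4),'z@',k[k[:,1].argmin(),2].round(3),k[k[:,1].argmax(),2].round(3))
tc=A@(np.array(q['tcp_pos'])[:2]-c);print('tcp in tray',tc)
E
```

```text
tray ((0.5176267623901367, 0.30208584666252136), (0.21312803030014038, 0.11072312295436859), 19.393478393554688) [[0.3986999988555908, 0.3188999891281128], [0.43549999594688416, 0.21449999511241913], [0.6365000009536743, 0.28529998660087585], [0.5997999906539917, 0.3896999955177307]]
[[-0.0047, -0.0465, 0.0714], [-0.0035, -0.045, 0.0724], [-0.0022, -0.0444, 0.0728], [0.0383, 0.0045, 0.0743], [0.0875, 0.0397, 0.1136], [0.0896, 0.0398, 0.1145], [0.0903, 0.0401, 0.122]]
-0.01 y -0.0461 0.0401 z@ 0.075 0.075
0.005 y -0.0463 0.0401 z@ 0.08 0.075
0.02 y -0.0465 0.0401 z@ 0.08 0.079
0.035 y -0.0452 0.04 z@ 0.09 0.091
0.05 y -0.0452 0.04 z@ 0.074 0.114
0.065 y -0.0368 0.0399 z@ 0.073 0.113
0.08 y 0.0105 0.0398 z@ 0.118 0.113
tcp in tray [ 0.08372307 -0.00021573]
```

{"fn": "apply_moves", "kwargs": {
  "claw": [-1, -1, -1, -1, -1],
  "travel": [
    [0.0037, 0, 0.015],
    [0.0037, 0, 0.032],
    [0.0037, 0, 0.05],
    [0.0037, 0, 0.065],
    [0.0037, 0, 0.075]
  ],
  "turn": [
    [0, 0, 0],
    [0, 0, 0],
    [0, 0, 0],
    [0, 0, 0],
    [0, 0, 0]
  ]
}}

```text
t: 4.42
tcp_pos: [0.5951, 0.3326, 0.0889]
tool_rot: [0.581, 0.814, -0.001, -0.001]
force: [-0.2, 0.1, -2.8]
finger_gap: 0.148
gripper_force: 70.1
```

{"fn": "apply_moves", "kwargs": {
  "claw": [-1, -1, -1, -1],
  "travel": [
    [0, 0, 0.004],
    [0, 0, 0.007],
    [0, 0, 0.0075],
    [0, 0, 0.0075]
  ],
  "turn": [
    [0, 0, 0],
    [0, 0, 0],
    [0, 0, 0],
    [0, 0, 0]
  ]
}}

```text
t: 4.75
tcp_pos: [0.5967, 0.3337, 0.0857]
tool_rot: [0.581, 0.814, 0.0, 0.0]
force: [0.1, 0.6, -2.4]
finger_gap: 0.149
gripper_force: 70.1
```

```bash
cat > look.py <<'E'
from h import *
import pickle,sys
s=snap('wrist');q=st();pickle.dump((s,q),open(sys.argv[1],'wb'));W=world(s);z=W[...,2];ok=s['depth']>0
a=np.radians(19.3);A=np.array([[np.cos(a),np.sin(a)],[-np.sin(a),np.cos(a)]]);c=np.array([.5176,.3021])
T=np.dstack([(W[...,:2]-c)@A.T,z])
# scoop floor: grey/white low-saturation
hsv=cv2.cvtColor(s['pixels'],cv2.COLOR_RGB2HSV)
m=ok&(hsv[...,1]<45)&(abs(T[...,0])<.11)&(abs(T[...,1])<.055)&(z<.06)&(z>0)
P=T[m];print(len(P),np.percentile(P,[.5,2,50,98,99.5],axis=0).round(4).tolist())
tp=A@(np.array(q['tcp_pos'])[:2]-c);print('tcp tray',tp.round(4))
b=ok&(hsv[...,1]>60)&(hsv[...,2]>90)&(z>.026)&(z<.045)&(abs(T[...,0])<.097)&(abs(T[...,1])<.047)
n,l,st_,cc=cv2.connectedComponentsWithStats(b.astype(np.uint8))
for i in range(1,n):
    if st_[i,4]>60: print('nut',st_[i,4],T[l==i].mean(0).round(3))
E
python3 look.py s3.pkl
```

```text
{'t': 4.8, 'q': [0.347, 0.746, 1.372, -0.0, 1.022, 0.016], 'tcp_pos': [0.597, 0.334, 0.086], 'tool_rot': [0.581, 0.814, 0.001, 0.0], 'force': [-0.253, -0.007, -1.898], 'finger_gap': 0.148, 'gripper_force': 70.056}
17046 [[-0.0015, -0.0419, 0.0077], [-0.0002, -0.0411, 0.0081], [0.038, 0.0046, 0.0096], [0.0894, 0.0431, 0.0484], [0.0914, 0.0433, 0.0491]]
tcp tray [0.0852 0.0037]
nut 1920 [-0.074  0.025  0.032]
nut 1879 [-0.039  0.024  0.032]
nut 1666 [-0.038 -0.008  0.032]
nut 1643 [-0.073 -0.017  0.032]
```

{"fn": "apply_moves", "kwargs": {
  "claw": [-1, -1, -1],
  "travel": [
    [0, 0, 0.0015],
    [0, 0, 0.003],
    [0, 0, 0.003]
  ],
  "turn": [
    [0, 0, 0],
    [0, 0, 0],
    [0, 0, 0]
  ]
}}

```text
t: 5.05
tcp_pos: [0.5966, 0.3338, 0.0833]
tool_rot: [0.581, 0.814, 0.001, 0.0]
force: [0.4, 0.1, -0.1]
finger_gap: 0.149
gripper_force: 70.3
```

{"fn": "apply_moves", "kwargs": {
  "claw": [-1, -1, -1, -1, -1],
  "travel": [
    [0, -0.005, 0],
    [0, -0.011, 0],
    [0, -0.018, 0],
    [0, -0.025, 0],
    [0, -0.032, 0]
  ],
  "turn": [
    [0, 0, 0],
    [0, 0, 0],
    [0, 0, 0],
    [0, 0, 0],
    [0, 0, 0]
  ]
}}

```text
t: 5.47
tcp_pos: [0.5718, 0.3252, 0.0833]
tool_rot: [0.581, 0.814, 0.001, 0.0]
force: [2.0, 0.6, 0.7]
finger_gap: 0.147
gripper_force: 70.6
```

{"fn": "apply_moves", "kwargs": {
  "claw": [-1, -1, -1, -1, -1],
  "travel": [
    [0, -0.006, 0],
    [0, -0.012, 0],
    [0, -0.018, 0],
    [0, -0.024, 0],
    [0, -0.03, 0]
  ],
  "turn": [
    [0, 0, 0],
    [0, 0, 0],
    [0, 0, 0],
    [0, 0, 0],
    [0, 0, 0]
  ]
}}

```text
t: 5.88
tcp_pos: [0.5498, 0.3176, 0.0834]
tool_rot: [0.581, 0.814, 0.001, 0.001]
force: [3.6, 0.4, 2.4]
finger_gap: 0.151
gripper_force: 70.8
```

{"fn": "apply_moves", "kwargs": {
  "claw": [-1, -1, -1, -1, -1],
  "travel": [
    [0, -0.006, 0],
    [0, -0.012, 0],
    [0, -0.018, 0],
    [0, -0.024, 0],
    [0, -0.03, 0]
  ],
  "turn": [
    [0, 0, 0],
    [0, 0, 0],
    [0, 0, 0],
    [0, 0, 0],
    [0, 0, 0]
  ]
}}

```text
t: 6.3
tcp_pos: [0.527, 0.3097, 0.0833]
tool_rot: [0.581, 0.814, 0.001, 0.001]
force: [3.7, 1.4, 4.4]
finger_gap: 0.15
gripper_force: 71.2
```

```bash
python3 look.py s4.pkl
```

```text
{'t': 6.35, 'q': [0.349, 0.669, 1.575, -0.0, 0.898, 0.018], 'tcp_pos': [0.526, 0.309, 0.083], 'tool_rot': [0.581, 0.814, 0.0, 0.0], 'force': [-0.103, -0.094, 2.173], 'finger_gap': 0.149, 'gripper_force': 70.613}
13921 [[-0.0744, -0.0416, 0.0055], [-0.0724, -0.0407, 0.0058], [-0.029, 0.0003, 0.0073], [0.0157, 0.0435, 0.0462], [0.0177, 0.0436, 0.047]]
tcp tray [0.0101 0.0042]
nut 5358 [-0.078  0.001  0.032]
nut 1971 [-0.046  0.026  0.033]
```

{"fn": "apply_moves", "kwargs": {
  "claw": [-1, -1, -1, -1, -1],
  "travel": [
    [0, -0.005, 0],
    [0, -0.01, 0],
    [0, -0.015, 0],
    [0, -0.02, 0],
    [0, -0.025, 0]
  ],
  "turn": [
    [0, 0, 0],
    [0, 0, 0],
    [0, 0, 0],
    [0, 0, 0],
    [0, 0, 0]
  ]
}}

```text
t: 6.77
tcp_pos: [0.5138, 0.3052, 0.085]
tool_rot: [0.581, 0.814, 0.006, 0.004]
force: [10.9, 4.3, 7.7]
finger_gap: 0.15
gripper_force: 71.4
```

{"fn": "apply_moves", "kwargs": {
  "claw": [-1, -1, -1, -1, -1],
  "travel": [
    [0, -0.003, 0],
    [0, -0.006, 0],
    [0, -0.008, 0],
    [0, -0.008, 0],
    [0, -0.008, 0]
  ],
  "turn": [
    [0, 0, 0],
    [0, 0, 0],
    [0, 0, 0],
    [0, 0, 0],
    [0, 0, 0]
  ]
}}

```text
t: 7.18
tcp_pos: [0.5109, 0.3038, 0.086]
tool_rot: [0.58, 0.814, 0.009, 0.007]
force: [12.6, 3.3, 5.6]
finger_gap: 0.142
gripper_force: 71.5
```

```bash
python3 look.py s5.pkl; python3 -c "
import pickle,cv2
s,q=pickle.load(open('s5.pkl','rb'));cv2.imwrite('pics/w5.png',s['pixels'][:,:,::-1])"
```

```text
{'t': 7.233, 'q': [0.349, 0.642, 1.632, -0.001, 0.845, 0.017], 'tcp_pos': [0.511, 0.304, 0.086], 'tool_rot': [0.58, 0.814, 0.009, 0.007], 'force': [12.497, 3.926, 6.229], 'finger_gap': 0.147, 'gripper_force': 71.515}
11913 [[-0.0843, -0.0422, 0.0064], [-0.0774, -0.0414, 0.0068], [-0.0394, -0.0009, 0.0089], [0.0009, 0.043, 0.049], [0.0023, 0.0431, 0.0497]]
tcp tray [-0.0057  0.0038]
nut 7624 [-0.075  0.007  0.033]
```

View pics/w5.png

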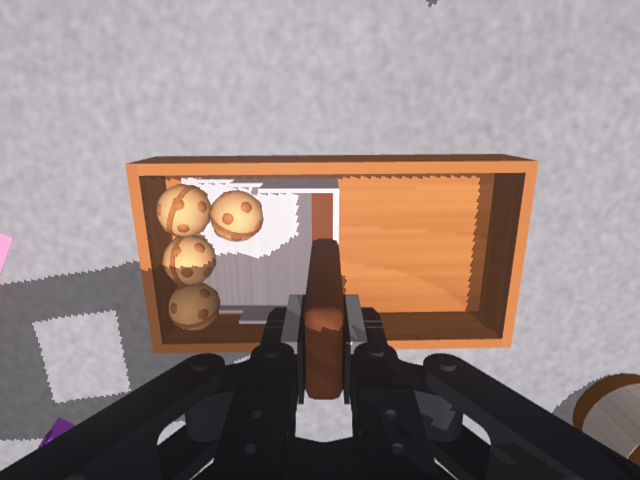

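The wrist view shows three nuts in a row against the end wall at (185,210), (190,260) and (194,306), wedged over the lip, and one nut inside at (236,215). Tipping the mouth up now should lift them off the wall into the scoop.

{"fn": "apply_moves", "kwargs": {
  "claw": [-1, -1, -1, -1, -1],
  "travel": [
    [0, 0.006, 0],
    [0, 0.012, 0],
    [0, 0.019, 0.001],
    [0, 0.026, 0.002],
    [0, 0.0325, 0.0028]
  ],
  "turn": [
    [0.022, 0, 0],
    [0.044, 0, 0],
    [0.066, 0, 0],
    [0.088, 0, 0],
    [0.111, 0, 0]
  ]
}}

```text
t: 7.65
tcp_pos: [0.526, 0.3094, 0.081]
tool_rot: [0.572, 0.801, -0.143, -0.102]
force: [1.6, 0.8, -1.9]
finger_gap: 0.147
gripper_force: 70.2
```

```bash
python3 look.py s6.pkl; python3 -c "
import pickle,cv2
s,q=pickle.load(open('s6.pkl','rb'));cv2.imwrite('pics/w6.png',s['pixels'][:,:,::-1])"
```

```text
{'t': 7.7, 'q': [0.345, 0.823, 1.274, 0.006, 1.402, 0.013], 'tcp_pos': [0.527, 0.31, 0.08], 'tool_rot': [0.572, 0.801, -0.144, -0.103], 'force': [2.21, 1.656, 16.506], 'finger_gap': 0.146, 'gripper_force': 73.018}
9076 [[-0.098, -0.0419, 0.0119], [-0.0971, -0.0407, 0.0129], [-0.0724, 0.0038, 0.0345], [0.0027, 0.0436, 0.0515], [0.0039, 0.0438, 0.0558]]
tcp tray [0.0118 0.0039]
nut 3718 [-0.033  0.014  0.04 ]
nut 107 [-0.     0.032  0.044]
```

View pics/w6.png

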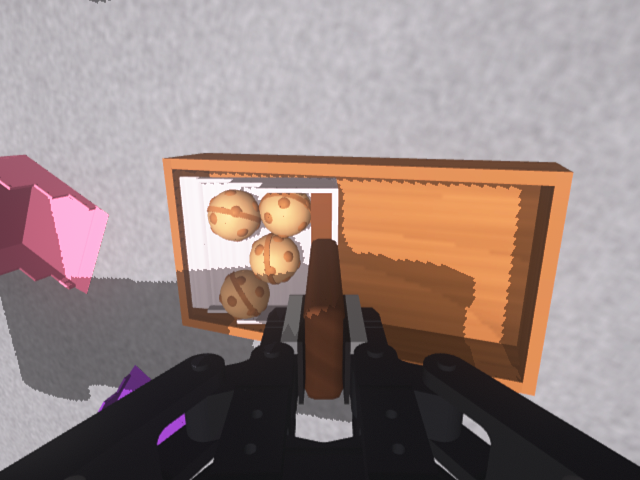

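All four nuts lie in the scoop, at (234,215), (285,213), (275,258) and (245,294). Next is the lift with the tilt kept.

{"fn": "apply_moves", "kwargs": {
  "claw": [-1, -1, -1, -1, -1],
  "travel": [
    [0, -0.0005, -0.018],
    [0, -0.012, -0.055],
    [0, -0.028, -0.1],
    [0, -0.046, -0.15],
    [0, -0.064, -0.2]
  ],
  "turn": [
    [0, 0, 0],
    [0, 0, 0],
    [0, 0, 0],
    [0, 0, 0],
    [0, 0, 0]
  ]
}}

```text
t: 8.12
tcp_pos: [0.5289, 0.3105, 0.2453]
tool_rot: [0.572, 0.801, -0.145, -0.104]
force: [0.6, 0.6, -2.6]
finger_gap: 0.15
gripper_force: 70.1
```

{"fn": "apply_moves", "kwargs": {
  "claw": [-1, -1, -1],
  "travel": [
    [0, 0, 0],
    [0, 0, 0],
    [0, 0, 0]
  ],
  "turn": [
    [0, 0, 0],
    [0, 0, 0],
    [0, 0, 0]
  ]
}}

```text
t: 8.37
tcp_pos: [0.5299, 0.3109, 0.2446]
tool_rot: [0.572, 0.801, -0.144, -0.103]
force: [-0.2, -0.5, -2.5]
finger_gap: 0.148
gripper_force: 70.1
```

```bash
python3 - <<'E'
from h import *
q=st();R=Ro.from_quat(q['tool_rot']);print(R.apply([0,0,1]))
to([.7707,-.167,.265],tool(-2.3,20))
s=snap('wrist');hsv=cv2.cvtColor(s['pixels'],cv2.COLOR_RGB2HSV)
W=world(s);L=R.inv().apply((W-np.array(q['tcp_pos'])).reshape(-1,3)).reshape(W.shape)
# nuts in tool frame: scoop floor is z=+76
b=(s['depth']>0)&(abs(L[...,0])<.045)&(L[...,1]>-.09)&(L[...,1]<0)&(L[...,2]>.03)&(L[...,2]<.066)&(hsv[...,1]>50)
n,l,a,c=cv2.connectedComponentsWithStats(b.astype(np.uint8));print([(a[i,4],c[i].round(),L[l==i].mean(0).round(3)) for i in range(1,n) if a[i,4]>60])
E
```

```text
{'t': 8.367, 'q': [0.346, 0.654, 1.138, 0.005, 1.704, 0.015], 'tcp_pos': [0.53, 0.311, 0.245], 'tool_rot': [0.572, 0.801, -0.144, -0.103], 'force': [-0.248, -0.52, -2.459], 'finger_gap': 0.148, 'gripper_force': 70.072}
[-0.32861978 -0.11312845 -0.93766252]
travel [-0.6628  0.0758 -0.0552] turn [-0.0018  0.0408  0.111 ]
[(np.int32(8515), array([270., 248.]), array([ 0.003, -0.031,  0.05 ]))]
```

{"fn": "apply_moves", "kwargs": {
  "claw": [-1, -1, -1, -1, -1],
  "travel": [
    [-0.015, 0.0017, -0.003],
    [-0.045, 0.005, -0.007],
    [-0.08, 0.009, -0.014],
    [-0.12, 0.0137, -0.02],
    [-0.16, 0.0183, -0.03]
  ],
  "turn": [
    [0, 0.007, 0.02],
    [0, 0.015, 0.042],
    [0, 0.023, 0.064],
    [0, 0.032, 0.087],
    [-0.0018, 0.0408, 0.111]
  ]
}}

```text
t: 8.83
tcp_pos: [0.5928, 0.1967, 0.2603]
tool_rot: [0.711, 0.681, -0.121, -0.127]
force: [0.8, 0.1, -1.8]
finger_gap: 0.147
gripper_force: 70.1
```

```bash
python3 - <<'E'
from h import *
q=st();to([.7707,-.167,.265],tool(-2.3,20))
E
```

```text
{'t': 8.833, 'q': [0.113, 0.649, 1.104, 0.055, 1.737, 0.156], 'tcp_pos': [0.593, 0.197, 0.26], 'tool_rot': [0.711, 0.681, -0.121, -0.127], 'force': [0.753, 0.069, -1.773], 'finger_gap': 0.147, 'gripper_force': 70.104}
travel [-0.4446  0.2248 -0.0892] turn [-0.001  -0.0005 -0.0008]
```

{"fn": "apply_moves", "kwargs": {
  "claw": [-1, -1, -1, -1, -1],
  "travel": [
    [-0.032, 0.016, -0.0064],
    [-0.064, 0.032, -0.0128],
    [-0.096, 0.0485, -0.0192],
    [-0.128, 0.0647, -0.0257],
    [-0.16, 0.081, -0.032]
  ],
  "turn": [
    [0, 0, 0],
    [0, 0, 0],
    [0, 0, 0],
    [0, 0, 0],
    [0, 0, 0]
  ]
}}

```text
t: 9.25
tcp_pos: [0.6577, 0.0658, 0.2626]
tool_rot: [0.71, 0.682, -0.12, -0.127]
force: [0.5, 0.2, -3.0]
finger_gap: 0.152
gripper_force: 70.1
```

{"fn": "apply_moves", "kwargs": {
  "claw": [-1, -1, -1, -1, -1],
  "travel": [
    [-0.032, 0.016, -0.0064],
    [-0.064, 0.032, -0.0128],
    [-0.096, 0.0485, -0.0192],
    [-0.128, 0.0647, -0.0257],
    [-0.155, 0.0784, -0.031]
  ],
  "turn": [
    [0, 0, 0],
    [0, 0, 0],
    [0, 0, 0],
    [0, 0, 0],
    [0, 0, 0]
  ]
}}

```text
t: 9.67
tcp_pos: [0.7204, -0.0614, 0.2639]
tool_rot: [0.71, 0.682, -0.12, -0.127]
force: [0.3, 0.3, -3.9]
finger_gap: 0.145
gripper_force: 70.1
```

{"fn": "apply_moves", "kwargs": {
  "claw": [-1, -1, -1, -1, -1],
  "travel": [
    [-0.027, 0.0136, -0.0054],
    [-0.054, 0.0273, -0.0108],
    [-0.078, 0.0394, -0.0156],
    [-0.09, 0.0455, -0.018],
    [-0.09, 0.0455, -0.018]
  ],
  "turn": [
    [0, 0, 0],
    [0, 0, 0],
    [0, 0, 0],
    [0, 0, 0],
    [0, 0, 0]
  ]
}}

```text
t: 10.08
tcp_pos: [0.7567, -0.1363, 0.2638]
tool_rot: [0.711, 0.681, -0.12, -0.127]
force: [-0.6, -0.8, -2.5]
finger_gap: 0.148
gripper_force: 70.1
```

```bash
python3 - <<'E'
from h import *
s=snap('wrist','w7.png');q=st();st();to([.7707,-.167,.265],tool(-2.3,20))
import pickle;pickle.dump((s,q),open('s7.pkl','wb'))
E
```

```text
{'t': 10.133, 'q': [-0.287, 0.919, 0.532, -0.089, 2.031, -0.271], 'tcp_pos': [0.756, -0.134, 0.265], 'tool_rot': [0.711, 0.682, -0.119, -0.128], 'force': [-0.542, 0.397, -2.181], 'finger_gap': 0.148, 'gripper_force': 70.093}
{'t': 10.133, 'q': [-0.287, 0.919, 0.532, -0.089, 2.031, -0.271], 'tcp_pos': [0.756, -0.134, 0.265], 'tool_rot': [0.711, 0.682, -0.119, -0.128], 'force': [-0.542, 0.397, -2.181], 'finger_gap': 0.148, 'gripper_force': 70.093}
travel [-0.0402  0.0181 -0.0075] turn [-0.0006 -0.0016 -0.0002]
```

View pics/w7.png

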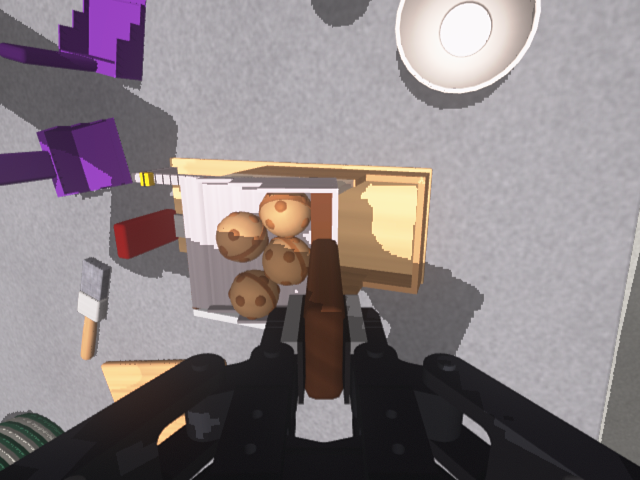

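The view shows four nuts in the scoop, which is over the hopper and about 30 mm off sideways. I correct that and level the scoop, then pour.

```bash
python3 - <<'E'
from h import *
to([.7496,-.1663,.252],tool(-2.3,3))
E
```

```text
travel [-0.0405 -0.001   0.0168] turn [-0.0951 -0.0016 -0.0005]
```

{"fn": "apply_moves", "kwargs": {
  "claw": [-1, -1, -1, -1, -1],
  "travel": [
    [-0.01, 0, 0.003],
    [-0.02, 0, 0.007],
    [-0.03, -0.001, 0.011],
    [-0.0405, -0.001, 0.0168],
    [-0.0405, -0.001, 0.0168]
  ],
  "turn": [
    [-0.02, 0, 0],
    [-0.042, 0, 0],
    [-0.064, -0.001, 0],
    [-0.082, -0.0016, 0],
    [-0.0951, -0.0016, 0]
  ]
}}

```text
t: 10.55
tcp_pos: [0.748, -0.1644, 0.2547]
tool_rot: [0.721, 0.693, -0.017, -0.017]
force: [-0.0, -0.6, -2.9]
finger_gap: 0.149
gripper_force: 70.0
```

{"fn": "apply_moves", "kwargs": {
  "claw": [-1, -1],
  "travel": [
    [0, 0, 0],
    [0, 0, 0]
  ],
  "turn": [
    [0, 0, 0],
    [0, 0, 0]
  ]
}}

```text
t: 10.72
tcp_pos: [0.7496, -0.1634, 0.2562]
tool_rot: [0.72, 0.693, -0.017, -0.017]
force: [-0.3, 0.5, -3.0]
finger_gap: 0.151
gripper_force: 70.1
```

```bash
python3 - <<'E'
from h import *
st()
H=np.array([.6427,-.165]);h=np.radians(-2.3);X=np.array([np.cos(h),np.sin(h)]);Y=np.array([-X[1],X[0]])
for T in(10,20,30,40,50):
    t=np.radians(T);c,s_=np.cos(t),np.sin(t)
    p=H+X*(.020+.087*c-.076*s_)+Y*.003;z=.170+.087*s_+.076*c
    print(T,p,z);to([*p,z],tool(-2.3,-T))
E
```

```text
{'t': 10.717, 'q': [-0.353, 0.727, 0.907, -0.016, 1.553, -0.314], 'tcp_pos': [0.75, -0.163, 0.256], 'tool_rot': [0.72, 0.693, -0.017, -0.017], 'force': [-0.324, 0.469, -3.038], 'finger_gap': 0.151, 'gripper_force': 70.063}
10 [ 0.73522691 -0.16571385] 0.25995278068595074
travel [-0.0036 -0.018  -0.0038] turn [-0.071   0.0002  0.0006]
20 [ 0.71851909 -0.16504279] 0.27117239164906226
travel [-0.0036 -0.0396 -0.0168] turn [-0.1266  0.0002  0.0006]
30 [ 0.70011841 -0.16430374] 0.27931793068761734
travel [-0.0035 -0.0631 -0.0258] turn [-1.821e-01  1.000e-04  6.000e-04]
40 [ 0.68058396 -0.16351916] 0.2841418997197712
travel [-0.0035 -0.0878 -0.0306] turn [-2.377e-01  1.000e-04  6.000e-04]
50 [ 0.66050928 -0.16271288] 0.2854977248875281
travel [-0.0035 -0.113  -0.0311] turn [-0.2932  0.      0.0006]
```

{"fn": "apply_moves", "kwargs": {
  "claw": [-1, -1, -1, -1, -1],
  "travel": [
    [-0.001, -0.006, 0],
    [-0.002, -0.012, -0.002],
    [-0.0036, -0.018, -0.0038],
    [-0.0036, -0.028, -0.01],
    [-0.0036, -0.0396, -0.0168]
  ],
  "turn": [
    [-0.024, 0, 0],
    [-0.048, 0, 0],
    [-0.071, 0, 0],
    [-0.1, 0, 0],
    [-0.1266, 0, 0]
  ]
}}

```text
t: 11.13
tcp_pos: [0.7198, -0.1653, 0.2709]
tool_rot: [0.709, 0.683, 0.122, 0.127]
force: [0.0, -0.3, -3.3]
finger_gap: 0.148
gripper_force: 70.1
```

```bash
python3 - <<'E'
from h import *
st()
for p,T in(((.7001,-.1643,.2793),30),((.6806,-.1635,.2841),40),((.6605,-.1627,.2855),50)): to(p,tool(-2.3,-T))
E
```

```text
{'t': 11.133, 'q': [-0.435, 0.493, 1.371, 0.163, 0.955, -0.47], 'tcp_pos': [0.72, -0.165, 0.271], 'tool_rot': [0.709, 0.683, 0.122, 0.127], 'force': [0.049, -0.338, -3.302], 'finger_gap': 0.148, 'gripper_force': 70.093}
travel [ 0.0003 -0.0195 -0.0184] turn [-0.054   0.0001  0.001 ]
travel [ 0.0004 -0.0403 -0.0325] turn [-0.1095  0.      0.001 ]
travel [ 0.0004 -0.0633 -0.0429] turn [-0.1651 -0.      0.001 ]
```

{"fn": "apply_moves", "kwargs": {
  "claw": [-1, -1, -1, -1, -1],
  "travel": [
    [0, -0.01, -0.009],
    [0, -0.0195, -0.0184],
    [0, -0.03, -0.0255],
    [0, -0.0403, -0.0325],
    [0, -0.0403, -0.0325]
  ],
  "turn": [
    [-0.027, 0, 0],
    [-0.054, 0, 0],
    [-0.082, 0, 0],
    [-0.1095, 0, 0],
    [-0.1095, 0, 0]
  ]
}}

```text
t: 11.55
tcp_pos: [0.6768, -0.1619, 0.2817]
tool_rot: [0.678, 0.653, 0.236, 0.243]
force: [-0.9, 1.4, -3.6]
finger_gap: 0.152
gripper_force: 70.2
```

{"fn": "apply_moves", "kwargs": {
  "claw": [-1, -1, -1],
  "travel": [
    [0, 0, 0],
    [0, 0, 0],
    [0, 0, 0]
  ],
  "turn": [
    [0, 0, 0],
    [0, 0, 0],
    [0, 0, 0]
  ]
}}

```text
t: 11.8
tcp_pos: [0.6822, -0.1651, 0.2855]
tool_rot: [0.677, 0.652, 0.236, 0.247]
force: [-0.5, -0.2, -2.8]
finger_gap: 0.147
gripper_force: 70.2
```

```bash
python3 - <<'E'
from h import *
s=snap('wrist');t=snap('top');c=snap('scene');st()
cv2.imwrite('pics/w8.png',np.hstack([cv2.resize(s['pixels'],(400,300)),cv2.resize(c['pixels'][150:300,180:380],(400,300))])[:,:,::-1])
E
```

```text
{'t': 11.95, 'q': [-0.54, 0.361, 1.733, 0.677, 0.512, -1.011], 'tcp_pos': [0.682, -0.165, 0.285], 'tool_rot': [0.677, 0.652, 0.236, 0.247], 'force': [-0.497, -0.496, -2.243], 'finger_gap': 0.149, 'gripper_force': 70.208}
```

View pics/w8.png

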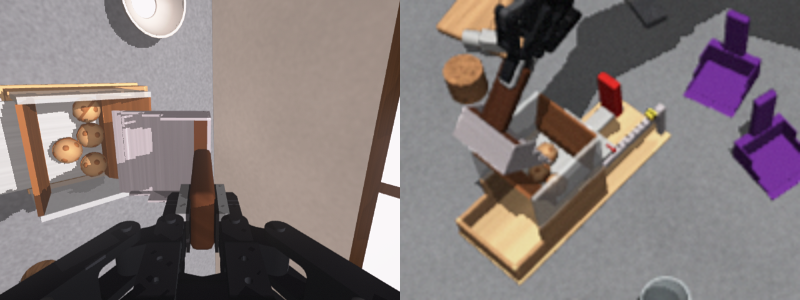

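The wrist part shows four nuts in the hopper at (85,112), (90,135), (67,150) and (93,163), and the scoop is empty. I tip back and return the scoop to its old spot.

```bash
python3 - <<'E'
from h import *
to((.712,-.165,.277),tool(-2.3,-20))
E
```

```text
travel [0.0017 0.0221 0.0321] turn [0.111  0.0005 0.0011]
```

{"fn": "apply_moves", "kwargs": {
  "claw": [-1, -1, -1, -1, -1],
  "travel": [
    [0, 0.004, 0.006],
    [0, 0.0085, 0.0125],
    [0.001, 0.013, 0.019],
    [0.0017, 0.0175, 0.0255],
    [0.0017, 0.0221, 0.0321]
  ],
  "turn": [
    [0.022, 0, 0],
    [0.044, 0, 0],
    [0.066, 0, 0],
    [0.088, 0, 0],
    [0.111, 0, 0]
  ]
}}

```text
t: 12.37
tcp_pos: [0.7115, -0.1651, 0.2772]
tool_rot: [0.71, 0.683, 0.118, 0.125]
force: [0.4, 0.1, -2.3]
finger_gap: 0.15
gripper_force: 70.2
```

```bash
python3 - <<'E'
from h import *
st();to((.72,-.145,.275),tool(-2.8,0))
E
```

```text
{'t': 12.367, 'q': [-0.437, 0.478, 1.377, 0.156, 0.971, -0.466], 'tcp_pos': [0.711, -0.165, 0.277], 'tool_rot': [0.71, 0.683, 0.118, 0.125], 'force': [0.367, 0.101, -2.267], 'finger_gap': 0.15, 'gripper_force': 70.178}
travel [0.0255 0.0082 0.0058] turn [0.11   0.0006 0.003 ]
```

{"fn": "apply_moves", "kwargs": {
  "claw": [-1, -1, -1, -1, -1],
  "travel": [
    [0.005, 0.0016, 0.001],
    [0.01, 0.003, 0.002],
    [0.015, 0.005, 0.003],
    [0.02, 0.0065, 0.0045],
    [0.0255, 0.0082, 0.0058]
  ],
  "turn": [
    [0.022, 0, 0.0006],
    [0.044, 0, 0.0012],
    [0.066, 0, 0.002],
    [0.088, 0, 0.0025],
    [0.11, 0, 0.003]
  ]
}}

```text
t: 12.78
tcp_pos: [0.7205, -0.1448, 0.275]
tool_rot: [0.724, 0.69, -0.0, 0.001]
force: [0.4, 0.3, -1.7]
finger_gap: 0.152
gripper_force: 70.2
```

{"fn": "apply_moves", "kwargs": {
  "claw": [-1, -1, -1, -1, -1],
  "travel": [
    [0.02, -0.015, 0],
    [0.055, -0.041, 0],
    [0.09, -0.067, 0],
    [0.125, -0.093, 0],
    [0.16, -0.119, 0]
  ],
  "turn": [
    [0, 0, 0],
    [0, 0, 0],
    [0, 0, 0],
    [0, 0, 0],
    [0, 0, 0]
  ]
}}

```text
t: 13.2
tcp_pos: [0.6306, -0.0113, 0.2739]
tool_rot: [0.724, 0.69, 0.001, 0.002]
force: [0.5, 0.9, -1.7]
finger_gap: 0.148
gripper_force: 70.2
```

{"fn": "apply_moves", "kwargs": {
  "claw": [-1, -1, -1, -1, -1],
  "travel": [
    [0.03, -0.023, 0],
    [0.06, -0.045, 0.01],
    [0.08, -0.06, 0.03],
    [0.08, -0.06, 0.06],
    [0.08, -0.06, 0.1]
  ],
  "turn": [
    [0, 0, 0],
    [0, 0, 0],
    [0, 0, 0],
    [0, 0, 0],
    [0, 0, 0]
  ]
}}

```text
t: 13.62
tcp_pos: [0.5883, 0.0553, 0.1961]
tool_rot: [0.723, 0.691, 0.003, 0.004]
force: [0.6, -1.2, -1.3]
finger_gap: 0.149
gripper_force: 70.2
```

{"fn": "apply_moves", "kwargs": {
  "claw": [-1, -1],
  "travel": [
    [0, 0, 0],
    [0, 0, 0]
  ],
  "turn": [
    [0, 0, 0],
    [0, 0, 0]
  ]
}}

```text
t: 13.78
tcp_pos: [0.5854, 0.054, 0.1928]
tool_rot: [0.724, 0.69, -0.0, -0.0]
force: [1.2, -1.5, -1.5]
finger_gap: 0.153
gripper_force: 70.2
```

```bash
python3 - <<'E'
from h import *
q=st();print(Ro.from_quat(q['tool_rot']).as_matrix().round(3));to((.5866,.0537,.0772),tool(-3.2,0))
E
```

```text
{'t': 13.783, 'q': [-0.098, 0.497, 1.545, -0.001, 1.1, -0.049], 'tcp_pos': [0.585, 0.054, 0.193], 'tool_rot': [0.724, 0.69, -0.0, -0.0], 'force': [1.243, -1.499, -1.485], 'finger_gap': 0.153, 'gripper_force': 70.25}
[[ 0.048  0.999 -0.001]
 [ 0.999 -0.048 -0.001]
 [-0.001 -0.001 -1.   ]]
travel [-0.0002  0.0017  0.1445] turn [-0.0002  0.0002  0.0024]
```

{"fn": "apply_moves", "kwargs": {
  "claw": [-1, -1, -1, -1, -1],
  "travel": [
    [0, 0, 0.035],
    [0, 0, 0.075],
    [0, 0, 0.11],
    [0, 0, 0.132],
    [0, 0, 0.14]
  ],
  "turn": [
    [0, 0, 0],
    [0, 0, 0],
    [0, 0, 0],
    [0, 0, 0],
    [0, 0, 0]
  ]
}}

```text
t: 14.2
tcp_pos: [0.5868, 0.0531, 0.0809]
tool_rot: [0.724, 0.689, 0.0, 0.001]
force: [0.7, 0.3, -2.0]
finger_gap: 0.151
gripper_force: 70.2
```

{"fn": "apply_moves", "kwargs": {
  "claw": [-1, -1, -1, -1],
  "travel": [
    [0, 0, 0.002],
    [0, 0, 0.0035],
    [0, 0, 0.0045],
    [0, 0, 0.005]
  ],
  "turn": [
    [0, 0, 0],
    [0, 0, 0],
    [0, 0, 0],
    [0, 0, 0]
  ]
}}

```text
t: 14.53
tcp_pos: [0.5878, 0.0533, 0.0796]
tool_rot: [0.724, 0.69, 0.002, 0.003]
force: [-0.2, 0.3, -1.9]
finger_gap: 0.148
gripper_force: 70.2
```

```bash
python3 -c "
from h import *
st()"
```

```text
{'t': 14.533, 'q': [-0.098, 0.652, 1.634, -0.001, 0.849, -0.049], 'tcp_pos': [0.588, 0.053, 0.08], 'tool_rot': [0.724, 0.69, 0.002, 0.003], 'force': [-0.204, 0.304, -1.909], 'finger_gap': 0.148, 'gripper_force': 70.199}
```

{"fn": "apply_moves", "kwargs": {
  "claw": [-1, -1, -1, -1],
  "travel": [
    [0, 0, 0.001],
    [0, 0, 0.0025],
    [0, 0, 0.003],
    [0, 0, 0.003]
  ],
  "turn": [
    [0, 0, 0],
    [0, 0, 0],
    [0, 0, 0],
    [0, 0, 0]
  ]
}}

```text
t: 14.87
tcp_pos: [0.5876, 0.0533, 0.0773]
tool_rot: [0.724, 0.69, 0.002, 0.003]
force: [-0.6, 0.3, 5.4]
finger_gap: 0.153
gripper_force: 71.3
```

{"fn": "apply_moves", "kwargs": {
  "claw": [0.2, 0.2, 0.2, 0.2, 0.2],
  "travel": [
    [0, 0, 0],
    [0, 0, 0],
    [0, 0, 0],
    [0, 0, 0],
    [0, 0, 0]
  ],
  "turn": [
    [0, 0, 0],
    [0, 0, 0],
    [0, 0, 0],
    [0, 0, 0],
    [0, 0, 0]
  ]
}}

```text
t: 15.28
tcp_pos: [0.5862, 0.0535, 0.0754]
tool_rot: [0.724, 0.69, 0.001, 0.001]
force: [-0.2, -0.2, 0.1]
finger_gap: 0.6
gripper_force: 0.0
```

{"fn": "apply_moves", "kwargs": {
  "claw": [0.2, 0.2, 0.2, 0.2, 0.2],
  "travel": [
    [0, 0, -0.02],
    [0, 0, -0.06],
    [0, 0, -0.1],
    [0, 0, -0.14],
    [0, 0, -0.18]
  ],
  "turn": [
    [0, 0, 0],
    [0, 0, 0],
    [0, 0, 0],
    [0, 0, 0],
    [0, 0, 0]
  ]
}}

```text
t: 15.7
tcp_pos: [0.5854, 0.0537, 0.2206]
tool_rot: [0.724, 0.69, 0.0, 0.001]
force: [-0.5, -0.6, -0.1]
finger_gap: 0.597
gripper_force: 0.0
```

```bash
python3 - <<'E'
from h import *
q=st();s=snap('wrist');W=world(s);z=W[...,2];m=(z>.11)&(z<.135)&(s['depth']>0)&(abs(W[...,0]-.585)<.06)&(abs(W[...,1]-.05)<.06)
p=W[m];r=cv2.minAreaRect(p[:,:2].astype(np.float32));print(len(p),r,np.percentile(p[:,2],[5,50,95]))
# handle / pointer / clip seen from here
hsv=cv2.cvtColor(s['pixels'],cv2.COLOR_RGB2HSV);H,S,V=[hsv[...,i].astype(int) for i in range(3)]
near=(abs(W[...,0]-.52)<.09)&(abs(W[...,1]+.14)<.06)&(s['depth']>0)
for n,mm in(('red',((H<6)|(H>174))&(S>150)),('yel',(H>22)&(H<34)&(S>150))):
    k,l,a,c=cv2.connectedComponentsWithStats((near&mm&(z>.06)).astype(np.uint8))
    for i in range(1,k):
        if a[i,4]>8: print(n,a[i,4],c[i].round(1),W[l==i].mean(0).round(4),W[l==i].min(0).round(4),W[l==i].max(0).round(4))
to((.5125,-.159,.24),tool(-2.3))
E
```

```text
{'t': 15.7, 'q': [-0.098, 0.464, 1.517, -0.001, 1.159, -0.049], 'tcp_pos': [0.585, 0.054, 0.221], 'tool_rot': [0.724, 0.69, 0.0, 0.001], 'force': [-0.532, -0.581, -0.108], 'finger_gap': 0.597, 'gripper_force': 0.0}
1083 ((0.587442934513092, 0.049936577677726746), (0.035645920783281326, 0.013905646279454231), 87.13528442382812) [0.1193718  0.12437418 0.12592969]
red 45 [313.  405.1] [ 0.5685 -0.1166  0.087 ] [ 0.5672 -0.1247  0.0856] [ 0.5697 -0.1092  0.0881]
red 84 [257.5 432. ] [ 0.5161 -0.1449  0.0852] [ 0.5096 -0.1484  0.0802] [ 0.5226 -0.1429  0.0922]
travel [-0.2699 -0.0835 -0.0161] turn [ 0.0049  0.0005 -0.0026]
```

{"fn": "apply_moves", "kwargs": {
  "claw": [0.2, 0.2, 0.2, 0.2, 0.2],
  "travel": [
    [-0.02, -0.006, -0.01],
    [-0.06, -0.018, -0.0161],
    [-0.1, -0.031, -0.0161],
    [-0.145, -0.045, -0.0161],
    [-0.19, -0.059, -0.0161]
  ],
  "turn": [
    [0, 0, -0.0026],
    [0, 0, -0.0026],
    [0, 0, -0.0026],
    [0, 0, -0.0026],
    [0, 0, -0.0026]
  ]
}}

```text
t: 16.17
tcp_pos: [0.5306, -0.0968, 0.2324]
tool_rot: [0.721, 0.693, 0.001, 0.002]
force: [0.7, -1.4, 0.5]
finger_gap: 0.599
gripper_force: 0.0
```

{"fn": "apply_moves", "kwargs": {
  "claw": [0.2, 0.2, 0.2, 0.2, 0.2],
  "travel": [
    [-0.035, -0.011, 0],
    [-0.065, -0.02, 0],
    [-0.08, -0.0245, 0],
    [-0.08, -0.0245, 0],
    [-0.08, -0.0245, 0]
  ],
  "turn": [
    [0, 0, 0],
    [0, 0, 0],
    [0, 0, 0],
    [0, 0, 0],
    [0, 0, 0]
  ]
}}

```text
t: 16.58
tcp_pos: [0.5091, -0.1588, 0.2322]
tool_rot: [0.722, 0.692, 0.001, 0.001]
force: [-0.6, 0.7, -0.3]
finger_gap: 0.605
gripper_force: 0.0
```

```bash
cat > g.py <<'E'
from h import *
import sys
s=snap('wrist');q=st();W=world(s);z=W[...,2];ok=s['depth']>0
hsv=cv2.cvtColor(s['pixels'],cv2.COLOR_RGB2HSV);H,S,V=[hsv[...,i].astype(int) for i in range(3)]
near=(abs(W[...,0]-.5)<.1)&(abs(W[...,1]+.14)<.06)&ok
for n,mm in(('red',((H<6)|(H>174))&(S>150)),('yel',(H>20)&(H<36)&(S>150))):
    k,l,a,c=cv2.connectedComponentsWithStats((near&mm&(z>.06)).astype(np.uint8))
    for i in range(1,k):
        if a[i,4]>8: print(n,a[i,4],c[i].round(1),W[l==i].mean(0).round(4),W[l==i].min(0).round(4),W[l==i].max(0).round(4))
m=near&(z>.14)&(z<.16)&((H<6)|(H>174))
if m.sum()>50: r=cv2.minAreaRect(W[m][:,:2].astype(np.float32));print('handle',r);to((*r[0],.108),tool(-2.3))
b=near&(V<60)&(z>.074)&(z<.084)&(abs(W[...,1]+.115)<.012)&(W[...,0]<.5)
if b.sum(): print('black',b.sum(),W[b].mean(0).round(4),W[b].min(0).round(4),W[b].max(0).round(4))
E
python3 g.py
```

```text
{'t': 16.633, 'q': [-0.511, 0.375, 1.637, 0.001, 1.127, -0.472], 'tcp_pos': [0.509, -0.158, 0.232], 'tool_rot': [0.721, 0.693, 0.001, 0.001], 'force': [0.631, 0.648, 0.473], 'finger_gap': 0.6, 'gripper_force': 0.0}
red 73 [398.1 157.9] [ 0.5681 -0.1173  0.0874] [ 0.5664 -0.1248  0.0853] [ 0.5696 -0.1098  0.0892]
red 1310 [331.5 231.1] [ 0.5149 -0.1564  0.1436] [ 0.5079 -0.1774  0.0852] [ 0.5218 -0.144   0.1534]
yel 108 [284.4 157. ] [ 0.4812 -0.1138  0.079 ] [ 0.4789 -0.1208  0.0773] [ 0.4837 -0.1069  0.082 ]
yel 120 [292.8 157.2] [ 0.4878 -0.1142  0.079 ] [ 0.4853 -0.1211  0.0767] [ 0.4906 -0.1072  0.0807]
handle ((0.5467970371246338, -0.1353272795677185), (0.11236695945262909, 0.03216483071446419), 39.33592987060547)
travel [0.0303 0.0453 0.1554] turn [ 0.0008 -0.     -0.0001]
```

{"fn": "apply_moves", "kwargs": {
  "claw": [0.2, 0.2, 0.2, 0.2, 0.2],
  "travel": [
    [-0.0016, 0.0075, 0.02],
    [-0.0016, 0.0075, 0.06],
    [-0.0016, 0.0075, 0.1],
    [-0.0016, 0.0075, 0.135],
    [-0.0016, 0.0075, 0.155]
  ],
  "turn": [
    [0, 0, 0],
    [0, 0, 0],
    [0, 0, 0],
    [0, 0, 0],
    [0, 0, 0]
  ]
}}

```text
t: 17.05
tcp_pos: [0.5143, -0.1577, 0.1055]
tool_rot: [0.72, 0.694, 0.0, -0.001]
force: [-0.3, 0.5, -0.7]
finger_gap: 0.603
gripper_force: 0.0
```

{"fn": "apply_moves", "kwargs": {
  "claw": [0.2, 0.2, -1, -1, -1],
  "travel": [
    [0, 0, 0],
    [0, 0, 0],
    [0, 0, 0],
    [0, 0, 0],
    [0, 0, 0]
  ],
  "turn": [
    [0, 0, 0],
    [0, 0, 0],
    [0, 0, 0],
    [0, 0, 0],
    [0, 0, 0]
  ]
}}

```text
t: 17.47
tcp_pos: [0.5159, -0.1608, 0.1099]
tool_rot: [0.721, 0.693, 0.001, 0.002]
force: [-15.7, -1.7, 13.8]
finger_gap: 0.18
gripper_force: 9.5
```

{"fn": "apply_moves", "kwargs": {
  "claw": [-1, -1, -1, -1],
  "travel": [
    [0, 0, 0],
    [0, 0, 0],
    [0, 0, 0],
    [0, 0, 0]
  ],
  "turn": [
    [0, 0, 0],
    [0, 0, 0],
    [0, 0, 0],
    [0, 0, 0]
  ]
}}

```text
t: 17.8
tcp_pos: [0.5148, -0.1607, 0.1101]
tool_rot: [0.721, 0.693, 0.0, 0.001]
force: [-2.9, 0.0, 6.1]
finger_gap: 0.147
gripper_force: 68.8
```

```bash
python3 g.py
```

```text
{'t': 17.85, 'q': [-0.51, 0.554, 1.742, -0.0, 0.843, -0.469], 'tcp_pos': [0.515, -0.161, 0.11], 'tool_rot': [0.721, 0.693, 0.0, 0.001], 'force': [-4.056, -0.27, 5.318], 'finger_gap': 0.143, 'gripper_force': 68.79}
red 220 [433.4 180.3] [ 0.5681 -0.1175  0.0871] [ 0.5663 -0.1255  0.0844] [ 0.5701 -0.1096  0.0888]
red 4782 [323.4 310.4] [ 0.515  -0.1541  0.1407] [ 0.5079 -0.1771  0.0828] [ 0.5223 -0.1436  0.1539]
yel 276 [249.6 176.6] [ 0.481  -0.1134  0.079 ] [ 0.4784 -0.1206  0.074 ] [ 0.4834 -0.1068  0.0811]
yel 316 [263.7 176.6] [ 0.4878 -0.1137  0.0789] [ 0.4849 -0.1209  0.0734] [ 0.4906 -0.1071  0.0807]
handle ((0.551352322101593, -0.13755571842193604), (0.11464837193489075, 0.03297653794288635), 32.50402069091797)
travel [0.0308 0.0445 0.0027] turn [ 0.0008  0.0004 -0.0002]
```

{"fn": "apply_moves", "kwargs": {
  "claw": [-1, -1, -1, -1, -1],
  "travel": [
    [0, -0.01, 0],
    [0, -0.02, 0],
    [0, -0.03, 0],
    [0, -0.04, 0],
    [0, -0.05, 0]
  ],
  "turn": [
    [0, 0, 0],
    [0, 0, 0],
    [0, 0, 0],
    [0, 0, 0],
    [0, 0, 0]
  ],
  "newtons": 80
}}

```text
t: 18.27
tcp_pos: [0.479, -0.1592, 0.1101]
tool_rot: [0.722, 0.692, 0.003, 0.005]
force: [8.9, 5.5, 1.8]
finger_gap: 0.147
gripper_force: 79.1
```

{"fn": "apply_moves", "kwargs": {
  "claw": [-1, -1, -1, -1, -1],
  "travel": [
    [0, -0.012, 0],
    [0, -0.025, 0],
    [0, -0.038, 0],
    [0, -0.048, 0],
    [0, -0.0545, 0]
  ],
  "turn": [
    [0, 0, 0],
    [0, 0, 0],
    [0, 0, 0],
    [0, 0, 0],
    [0, 0, 0]
  ]
}}

```text
t: 18.68
tcp_pos: [0.436, -0.1574, 0.1101]
tool_rot: [0.722, 0.692, 0.004, 0.006]
force: [11.8, 8.4, 1.5]
finger_gap: 0.141
gripper_force: 79.1
```

{"fn": "apply_moves", "kwargs": {
  "claw": [-1, -1, -1, -1, -1],
  "travel": [
    [0, 0, 0],
    [0, 0, 0],
    [0, 0, 0],
    [0, 0, 0],
    [0, 0, 0]
  ],
  "turn": [
    [0, 0, 0],
    [0, 0, 0],
    [0, 0, 0],
    [0, 0, 0],
    [0, 0, 0]
  ]
}}

```text
t: 19.1
tcp_pos: [0.4368, -0.1574, 0.1101]
tool_rot: [0.722, 0.692, 0.004, 0.006]
force: [11.4, 8.4, 1.5]
finger_gap: 0.144
gripper_force: 79.2
```

```bash
python3 g.py; python3 - <<'E'
from h import *
t=snap('top');c=snap('scene')
for s in(t,c):
    W=world(s);hsv=cv2.cvtColor(s['pixels'],cv2.COLOR_RGB2HSV);H,S,V=[hsv[...,i].astype(int) for i in range(3)]
    P=np.dstack([W[...,:2]-[.6427,-.165],W[...,2]]);a=np.radians(-2.3);x=P[...,0]*np.cos(a)+P[...,1]*np.sin(a);y=-P[...,0]*np.sin(a)+P[...,1]*np.cos(a)
    ok=s['depth']>0
    inb=ok&(abs(y)<.044)&(x>-.045)&(x<.115)
    print('hist z in box/hopper',np.histogram(W[...,2][inb],[0,.012,.02,.03,.04,.07,.09,.1,.12,.15,.17])[0])
    b=inb&(W[...,2]>.015)&(W[...,2]<.04);n,l,st_,cc=cv2.connectedComponentsWithStats(b.astype(np.uint8))
    print([(st_[i,4],cc[i].round(),x[l==i].mean().round(3),y[l==i].mean().round(3),W[...,2][l==i].max().round(3)) for i in range(1,n) if st_[i,4]>8])
E
```

```text
{'t': 19.15, 'q': [-0.591, 0.477, 1.934, 0.008, 0.718, -0.554], 'tcp_pos': [0.437, -0.157, 0.11], 'tool_rot': [0.722, 0.692, 0.004, 0.006], 'force': [10.801, 9.185, 2.449], 'finger_gap': 0.145, 'gripper_force': 79.231}
red 209 [432.  178.9] [ 0.49   -0.1138  0.0871] [ 0.4882 -0.1216  0.0854] [ 0.492  -0.1063  0.0888]
red 4742 [323.4 309.9] [ 0.4368 -0.1505  0.1407] [ 0.4298 -0.1741  0.0823] [ 0.4441 -0.1401  0.1559]
yel 288 [408.4 176.1] [ 0.4807 -0.1132  0.0789] [ 0.478  -0.1206  0.0743] [ 0.4834 -0.1068  0.081 ]
yel 85 [423.  166.6] [ 0.4877 -0.1089  0.0788] [ 0.4854 -0.1112  0.0746] [ 0.4901 -0.107   0.0803]
handle ((0.4349440932273865, -0.1558925062417984), (0.032729245722293854, 0.03293933719396591), 50.65752410888672)
travel [ 0.0018 -0.0025  0.0026] turn [ 0.0044  0.0006 -0.001 ]
hist z in box/hopper [487  35 173 228   6  57  38 262 490 143]
[(np.int32(325), array([377., 200.]), np.float64(0.019), np.float64(-0.008), np.float64(0.04)), (np.int32(88), array([361., 204.]), np.float64(0.008), np.float64(0.033), np.float64(0.04))]
hist z in box/hopper [714  11   9  20   0   6  25 155 308 104]
[(np.int32(13), array([246., 256.]), np.float64(0.049), np.float64(0.008), np.float64(0.035))]
```

{"fn": "apply_moves", "kwargs": {
  "claw": [-1, -1, -1, -1, -1],
  "travel": [
    [0.0005, -0.004, 0],
    [0.001, -0.0075, 0],
    [0.001, -0.0075, 0],
    [0.001, -0.0075, 0],
    [0.001, -0.0075, 0]
  ],
  "turn": [
    [0, 0, 0],
    [0, 0, 0],
    [0, 0, 0],
    [0, 0, 0],
    [0, 0, 0]
  ]
}}

```text
t: 19.67
tcp_pos: [0.4313, -0.1572, 0.1101]
tool_rot: [0.722, 0.692, 0.004, 0.007]
force: [11.4, 6.6, 1.0]
finger_gap: 0.145
gripper_force: 79.1
```

```bash
python3 g.py
```

```text
{'t': 19.717, 'q': [-0.597, 0.471, 1.948, 0.008, 0.708, -0.56], 'tcp_pos': [0.431, -0.157, 0.11], 'tool_rot': [0.722, 0.692, 0.004, 0.007], 'force': [10.974, 7.07, 0.403], 'finger_gap': 0.14, 'gripper_force': 79.118}
red 207 [431.9 179.2] [ 0.4844 -0.1137  0.0872] [ 0.4826 -0.1218  0.0854] [ 0.4863 -0.106   0.0895]
red 4718 [323.4 309.9] [ 0.4312 -0.1503  0.1406] [ 0.4243 -0.1741  0.0837] [ 0.4385 -0.1398  0.1553]
yel 89 [420.6 166.2] [ 0.481  -0.1085  0.0789] [ 0.4785 -0.1108  0.075 ] [ 0.4838 -0.1068  0.0805]
yel 20 [437.8 166.9] [ 0.4893 -0.1091  0.0793] [ 0.4889 -0.1111  0.0787] [ 0.49   -0.1073  0.0804]
handle ((0.4293210208415985, -0.15553438663482666), (0.03287522494792938, 0.033497780561447144), 51.33656311035156)
travel [ 0.0019 -0.0027  0.0026] turn [ 0.0047  0.0011 -0.001 ]
```

```bash
python3 - <<'E'
from h import *
s=snap('top');W=world(s);ok=s['depth']>0
a=np.radians(-2.3);dx=W[...,0]-.6427;dy=W[...,1]+.165;x=dx*np.cos(a)+dy*np.sin(a);y=-dx*np.sin(a)+dy*np.cos(a);z=W[...,2]
m=ok&(abs(x)<.06)&(abs(y)<.05)&(z<.07)
print(m.sum())
rs,cs=np.nonzero(m);print((z[rs.min():rs.max()+1,cs.min():cs.max()+1]*1000).round().astype(int)[::2,::2])
m=ok&(abs(W[...,0]-.587)<.03)&(abs(W[...,1]-.05)<.03)&(z>.118)&(z<.14);print('scoop top',m.sum(),W[m].mean(0))
E
```

```text
1043
[[  98  157  157    6    7    1   13   36   30   35   34    6   89   90
    92   94   91   91   94   94   96]
 [  89  154  155    5    5    5   29   33   36   38   31    9    3   10
     7    4    5    4    5    5    8]
 [  89  154  153    0    4    6   33   34   35   33   33   28    4    6
    -1    5    8    3    8   14    5]
 [  98  153  158    2    6   10   25   38   32   29   30   21    6   11
     7    1    9    3   -1    2    1]
 [  98  158  152   -2    6    8   20   28   31   27   24 1530   -1    6
     4    9   28   31   25   28    6]
 [  97  150  152   31   37   24    1   18   23   22   30   28   33   27
     9   21   40   38   33   31   28]
 [  99  161  160   34   32   29   28   10   13   28   31   32   34   31
    30   23   32   40   35   34   27]
 [ 103  158   33   30   36   33   25    5   10   30   32   38   32   35
    32   26   30   39   35   35   27]
 [ 110  157   31   32   33   32   24    3    7   30   36   39   37   29
    29   24   27   32   35   31    7]
 [ 114  154   37   33   27   21    0    8    2   25   27   31   34   32
     3    1   24   26   23   21  
[... 673 characters left out ...]
112    6   -2   -3   10    9    7    6   10    3    1   15    4
     7    8   14    9    2    5    4]
 [  84    6   79   83   83   81   83   79   82   86   82   90   88   79
    85   94   86   85   81   84    3]
 [  62   39   82   88 1530   88   81   85   91   84   79   87   78   84
    84   79   87   83   84   89   88]
 [  39   72   84   87   82   88   84   87   84   79 1530   87   87   84
    83   94   83   87   88   81   87]
 [   8   74   89   86   86   90   87   86   87   86   86   81   87   83
    84   86   84   88   90   85   86]
 [   5   69   84   89   89   84   89   83   81   86   82   90 1530   84
    80   85   85   86   82   84   85]]
scoop top 89 [0.58543316 0.05032546 0.12410712]
```

All four nuts lie on the catch box floor, the scoop stands upright, and the pointer is on the line.

```bash
python3 -c "
from station import manip
print(manip.sign_off())"
```

```text
the job is handed in; nothing more can be done
None
```

The job is handed in, though the judge returned no verdict: all four walnuts lie in the catch box, the scoop stands upright on the table, and the gripper is still holding the gate with its pointer within measuring error of the clip's line.

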